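# Re-hook the return spring of a translation stage

## Robot

A 7-joint arm with a two-finger parallel gripper is mounted at the origin on the work surface. World frame = base frame: x ahead of the robot, y to its left, z up, the work surface at z = 0. Lengths are in m, angles in rad, forces in N, time in s.
With the tool pointing down it reaches from about 0.4 to 0.875 m from the base axis. Payload 4.4 kg.
Tool frame: the origin (TCP) lies at the very end of the fingers, on their centre line; the grasp point (between the pads) lies 19 mm behind it; y points along the fingers, z is the direction in which the jaws open and shut, and the axes are right-handed (so a half turn about y gives the same grasp; the last joint's range is limited). The gripper opens to 85 mm and grips with 20 to 120 N. Pads are 22 mm wide; open, the fingers measure 114 mm over their backs; the gripper's body (76 mm by 85 mm) begins 54 mm behind the grasp point. The pads swing forward as they close: fully open they stand 13 mm farther back than shut.
Start: joints at [1.19, 0.628, 0.038, 1.517, -0.027, 0.996, -0.02], TCP at [0.201, -0.618, 0.231] pointing down, gripper open.
Joint ranges: [-3.06, 3.06], [-0.37, 2.12], [-1.25, 1.32], [0.18, 2.47], [-1.1, 4.24], [0.23, 1.98], [-2.94, 2.94]. Speed limits (rad/s): [2.57, 2.57, 3.14, 3.14, 3.14, 3.14, 3.14].

## Interface

Orientations are given as a rotation vector (axis times angle).
In Python, from workcell import arm, cams, order gives the robot as it stands.
- The arm moves only by the tool arm_command, never from a script. Its argument "increments" is text: rows parted by semicolons, each of 5 numbers parted by spaces: the shift along the world's x, y, z in m, then the turn about the world's z in degrees, then the closure in counts, from 0 (fully open) to 255 (shut). A call has 1 to 20 rows; each row shifts and turns the commanded pose from where the row before left it; what a row does not reach is not made up. A row lasts 1/12 s, in which the tool goes at most 41.7 mm and 7.16 degrees, less where a joint would pass 70% of its speed; a pose out of reach is approached as far as the arm can. A call with a gripper value outside its range is refused whole. The fingers move at their own pace and stop on an object; "force" is the grip in N (left out, the last holds). Time passes only in rows, so rows that do not move let the fingers close. It gives the time, the measured TCP pose, the force and the opening at its end, in the units of the state.
- arm.sense(): the state, without advancing time (a new reading comes with each control period).
- cams.get_image(name): name is "scene" or "top" or "wrist"; returns (picture, depth): 400x640x3 uint8, red, green, blue; 400x640 float32, m along the optical axis (not along the pixel's ray), 0 where there is no reading.
- cams.calibration(name): a dict with "mtx" (3x3 intrinsics, pixels), "R" (3x3) and "t" (3): a world point X has camera coordinates R X + t. Camera axes: x right, y down, z forward; pixel columns grow to the right and rows downward; lengths in m; the calibration is good to about 2 mm. A picture is of the moment at which its call begins: read the wrist's pose just before it. calibration takes no time and is no camera call; for the wrist camera it gives the pose at the moment of the call.
- order.sign_off(): hands the job in, once; it reports no verdict.
The state is a dict: "time": time; "qpos": joint angles; "qd": joint speeds; "joint_efforts": joint torques, N m; "tcp_pos": TCP position; "tool_rot": TCP orientation; "force": force on the tool from outside, world axes, zero at the start; "torque": the same for the moment, N m; "opening": finger opening in m.
Only numpy, scipy, OpenCV 4.12 (cv2) and the standard library are available. Lean on these libraries where they do the work, as an engineer would, in place of code of your own. Each camera call takes 0.05 s, during which the arm holds its last target.

## Task

Take the spring puller out of its stand, put its nose in the small end eye of the stage's return spring and stretch the spring until its larger eye drops over the flat-headed anchor post and is caught under the head; then put the puller back upright in its stand. Work by feel: press gently (never more than 25 N with the puller), do not stretch the spring more than 75 mm, do not touch the spring with the fingers and leave the other things where they are.

Things in the scene. Friction and masses are not known exactly. Their poses are not given: they have to be found in the camera images.
- puller: loose spring puller, 0.1 to 0.2 kg, upright in its stand. Origin on its axis at the underside of its steel guard disc (36 mm across, 5 mm thick), z up. Above the guard a square wooden handle 24 x 24 mm (sides along its x and y) reaches to 64 mm. Below the origin: shank 10 mm across down to -18 mm, then collar and nose
- puller_collar (a point): centre of the underside of the puller's pushing collar (14 mm across, 3 mm thick), 21 mm below the puller's origin; it can press the end eye's wire down
- puller_nose (a point): round tip of the puller's nose pin (4.6 mm across, 10 mm long from the collar), 31 mm below the puller's origin; the nose goes down into the spring's end eye
- stand: fixed aluminium block 70 x 70 x 45 mm, origin at the centre of its underside; a vertical hole 27 mm across and 40 mm deep in the middle of its top takes the puller's shank, the guard resting on the top, so the puller's origin is then 45 mm above the stand's
- stage: fixed black base plate of the stage, 210 x 80 x 22 mm, origin at the centre of its underside. Its x axis points from the spring's bracket to the carriage: the direction of stretching
- carriage: fixed aluminium carriage block on the stage, 75 x 70 x 13 mm, origin at the centre of its underside (22 mm above the stage's underside), x along the stage's x. Four screw heads at its corners. On its top stands the steel anchor post, fixed
- slot_middle (a point): middle of the slot in the carriage's top, 13 mm above the carriage's origin. The post is clamped in this slot up to 14 mm either way along the carriage's x, centred in y; where is not measured and must be felt or seen. Heights above here: foot 13 mm across up to 15, neck 6 mm across, flat head 11.8 mm across from 20.8 to 24.8 (upper edge bevelled). A caught eye's centre is 17 to 21 mm up
- spring_pivot (a point): fixed hinge point of the spring's inner end on the bracket, 65 mm above the stage's underside, 30 mm above slot_middle. About it the spring swivels freely sideways, 0.4 rad either way, and can be pressed down 0.3 rad (about 1 N m per rad plus 0.12 N m preload hold it up level)
- return_spring: the whole spring with its eyes (steel wire, coil 15 mm across), origin at spring_pivot
- spring_end (a joint): stretch of the spring in m: 0 relaxed, limit 0.085. Pull is about 1.6 N plus 90 N per m of stretch (4 to 8 N on the post). On the post it reads between 0.026 and 0.064
- post_eye (a point): centre of the larger eye, the one for the post: ring of 3.6 mm wire, about 15 mm clear inside, 22.6 mm outside. 70 mm from spring_pivot when relaxed
- pull_eye (a point): centre of the smaller end eye, for the puller: ring of 3.6 mm wire, about 10 mm clear inside (too small for the post's head), 17.6 mm outside, 22 mm beyond post_eye. With the puller's pin bearing on its outer wire the pin's axis is about 24.5 mm beyond post_eye's centre
- hex_key: L-shaped dark steel hex key lying beside the stage, long leg 80 mm, short leg 22 mm, 6 mm thick; bystander
- thumb_nut: brass thumb nut beside the stage, 22 mm across, 14 mm high; bystander
- dish: closed round glass dish 80 mm across, 16 mm high; bystander
- screwdriver: screwdriver 170 mm long lying flat; bystander
- oil_bottle: white bottle with black cap, 44 mm across, about 90 mm high; bystander
- lens_tube: dark metal lens tube standing on end, 36 mm across, 32 mm high; bystander
- screw_tray: grey plastic tray 90 x 120 x 22 mm with three bays; bystander

How it is judged:
On the way, in this order (a step that is already met when the one before it is completed fails the run):
1. the puller, out of its stand, stretches the spring by its end eye (value of joint spring_end above 0.01 m and contact force between puller and return_spring above 1.5 N and horizontal distance between puller and pull_eye below 0.02 m), for 0.1 s.
2. the larger eye is caught under the post's head and the post alone holds the stretched spring (value of joint spring_end above 0.02 m and contact force between return_spring and anything else above 2.5 N and z of post_eye in the frame of carriage below 0.036 m and contact force between puller and return_spring below 0.3 N), for 0.2 s.
At the end, for the whole second after the job is handed in: The post alone holds the spring, stretched over 20 mm (contact force on it above 2.5 N, larger eye lower than 36 mm over the carriage's underside, puller off it); the puller stands at rest in its stand (within 8 mm of its middle, guard within 4 mm of the top, tilt under 0.12 rad) (all of step 2 and horizontal distance between puller and stand below 0.008 m and z of puller in the frame of stand between 0.041 and 0.049 m and angle between puller's own z axis and vertical below 0.12 rad and linear speed of puller below 0.02 m/s); the robot touches nothing.
It fails at once if the puller presses or pulls on the spring with more than 25 N (contact force between puller and return_spring above 25 N).
It fails at once if the spring is stretched more than 75 mm (value of joint spring_end above 0.075 m).
It fails at once if the fingers touch the spring (contact force between the fingers and return_spring above 1 N).
It fails at once if another thing on the table is moved more than 30 mm (distance of any of hex_key, thumb_nut, dish, screwdriver, oil_bottle, lens_tube, screw_tray from where it was at the start of the episode above 0.03 m).
It also fails if it takes over 72 s, if anything falls off the work surface, if the arm or the gripper's body presses on something with over 40 N, if the wrist force passes 120 N, or if a joint passes its speed limit or range.

## Working session

There is one attempt and no reset: what is moved stays moved. The work goes in short steps, Python scripts to look and compute and a tool call to move; the robot and the scene stay as the last step left them, time stands still between calls to the robot, and variables do not carry over. Pictures are saved under pics/ and viewed, and the job is handed in when it is done.

Besides the shell and the picture viewer there is one more tool, called by a JSON object that holds its "name" and its "arguments". arm_command: Moves the arm, as the interface text tells. Its arguments: {"type":"object","properties":{"increments":{"type":"string"},"force":{"type":"number"}},"required":["increments"]}

```bash
ls; mkdir -p pics; python3 - <<'E'
from workcell import arm,cams,order
import cv2,numpy as np
print(arm.sense())
for n in ["scene","top","wrist"]:
    c=cams.calibration(n)
    im,d=cams.get_image(n)
    cv2.imwrite(f"pics/{n}0.png",im[:,:,::-1]); np.savez(f"{n}0.npz",im=im,d=d,**c)
    print(n,c)
E
```

```text
pics
{'time': 0.0, 'qpos': array([ 1.19017787,  0.62937402,  0.03841373,  1.51839339, -0.02699457,
        0.99629903, -0.01999453]), 'qd': array([ 0.00034432, -0.00044204, -0.00047408, -0.00024779, -0.00119623,
       -0.0018554 , -0.00094401]), 'joint_efforts': array([ 2.06353790e-03, -5.63400078e+01,  1.22658357e+00, -1.93443042e+01,
        1.08663263e-02,  1.05409470e-02,  9.79473526e-06]), 'tcp_pos': array([ 0.20111027, -0.61742942,  0.23036238]), 'tool_rot': array([-0.32600101,  2.05359928, -2.04959041]), 'force': array([-0.69259073,  0.32756278, -0.28189049]), 'torque': array([-0.0055891 , -0.00416378,  0.00687167]), 'opening': 0.08534657480465693}
scene {'mtx': array([[384.19302373,   0.        , 322.44879889],
       [  0.        , 384.19302373, 197.37742732],
       [  0.        ,   0.        ,   1.        ]]), 'R': array([[ 0.82472331,  0.56553042,  0.00260967],
       [ 0.36740695, -0.53227678, -0.76268837],
       [-0.42993441,  0.62996569, -0.64676088]]), 't': array([-0.45813022, -0.15499326,  1.18193592])}
top {'mtx': array([[512.2982815 ,   0.        , 318.76912032],
       [  0.        , 512.2982815 , 204.63495453],
       [  0.        ,   0.        ,   1.        ]]), 'R': array([[-0.02211824, -0.99968919, -0.01150232],
       [-0.99641321,  0.0229828 , -0.08144015],
       [ 0.0816792 ,  0.00965975, -0.99661186]]), 't': array([0.03923175, 0.54045944, 1.22804541])}
wrist {'mtx': array([[360.15546106,   0.        , 318.6356472 ],
       [  0.        , 360.15546106, 199.61862526],
       [  0.        ,   0.        ,   1.        ]]), 'R': array([[ 0.30837207, -0.95126519, -0.00109425],
       [-0.90115418, -0.29249561,  0.31994916],
       [-0.30467657, -0.0976773 , -0.94743408]]), 't': array([-0.64978536, -0.04032367,  0.38071236])}
```

View pics/top0.png

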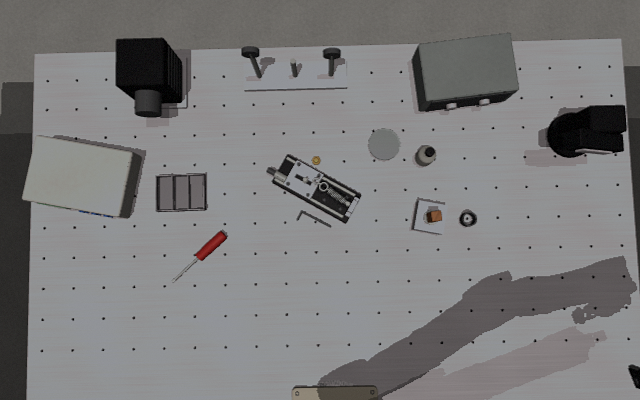

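View pics/scene0.png

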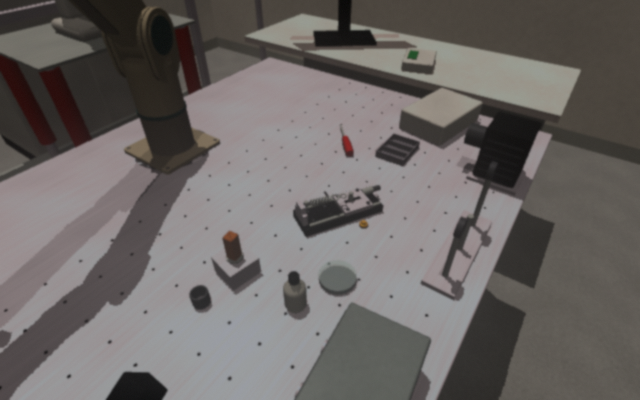

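View pics/wrist0.png

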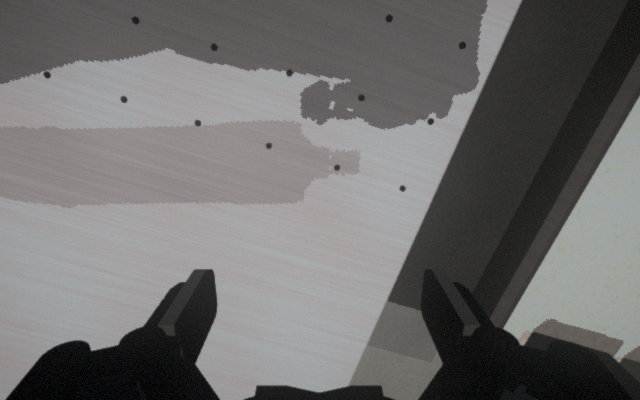

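Top view: the stand and puller are near (430,216), and the stage is centred around (317,188) with the carriage to the left and the bracket to the right. I'll zoom in and measure.

```bash
cat > h.py <<'E'
import numpy as np,cv2
from scipy.spatial.transform import Rotation as Ro
def load(n):
    z=np.load(n+'.npz'); return z
def world(z,u,v,d):
    K=z['mtx'];p=np.stack([(u-K[0,2])/K[0,0]*d,(v-K[1,2])/K[1,1]*d,d],-1)
    return (p-z['t'])@z['R']
def onz(z,u,v,h):
    K=z['mtx'];r=np.array([(u-K[0,2])/K[0,0],(v-K[1,2])/K[1,1],1])
    c=-z['R'].T@z['t'];w=z['R'].T@r
    return c+w*(h-c[2])/w[2]
def proj(z,X):
    K=z['mtx'];q=z['R']@np.asarray(X)+z['t'];return (K@q/q[2])[:2]
def cloud(z):
    v,u=np.mgrid[0:400,0:640];P=world(z,u,v,z['d']);return P
def crop(im,x0,x1,y0,y1,s,fn):
    c=cv2.resize(im[y0:y1,x0:x1,::-1],None,fx=s,fy=s,interpolation=cv2.INTER_CUBIC);cv2.imwrite('pics/'+fn,c)
E
python3 - <<'E'
from h import *
z=load('top0');im=z['im']
crop(im,255,375,145,230,6,'t_stage.png'); crop(im,400,490,185,245,8,'t_stand.png')
P=cloud(z)
m=np.zeros((400,640),bool);m[190:245,405:455]=1
q=P[m&(P[...,2]>0.035)&(P[...,2]<0.055)];print('standtop',len(q),q.mean(0),cv2.minAreaRect((q[:,:2]*1000).astype(np.float32)))
q=P[m&(P[...,2]>0.09)];print('handle',len(q),q.mean(0),np.median(q[:,2]),cv2.minAreaRect((q[:,:2]*1000).astype(np.float32)))
m[:]=0;m[145:230,255:375]=1
q=P[m&(P[...,2]>0.012)];print('stage',cv2.minAreaRect((q[:,:2]*1000).astype(np.float32)))
for a,b in [(.015,.027),(.03,.04),(.04,.055),(.055,.08)]:
  q=P[m&(P[...,2]>a)&(P[...,2]<b)];print(a,len(q),q.mean(0),cv2.minAreaRect((q[:,:2]*1000).astype(np.float32)))
E
```

```text
standtop 722 [ 0.50409445 -0.23598826  0.0453484 ] ((504.2983093261719, -238.54811096191406), (71.39708709716797, 70.24048614501953), 78.30024719238281)
handle 139 [ 0.49771887 -0.21470904  0.20739392] 0.10850024288513078 ((478.5202331542969, -116.30915832519531), (24.338916778564453, 273.00115966796875), 11.630202293395996)
stage ((610.081787109375, -11.6009521484375), (236.25088500976562, 252.9123992919922), 38.12968444824219)
0.015 1463 [0.57601075 0.01694985 0.0220213 ] ((635.6572265625, 2.2478485107421875), (209.88768005371094, 203.25074768066406), 59.672515869140625)
0.03 931 [0.60485728 0.07370318 0.03513769] ((590.3319702148438, 42.591583251953125), (230.1141357421875, 70.13894653320312), 59.62057876586914)
0.04 81 [0.56692522 0.01434513 0.04638255] ((582.4014282226562, 32.325889587402344), (205.59483337402344, 64.17572021484375), 59.88123321533203)
0.055 290 [ 0.56004013 -0.01153909  0.06755489] ((572.0952758789062, -1.5788040161132812), (141.0312957763672, 46.52465057373047), 50.41947937011719)
```

View pics/t_stage.png

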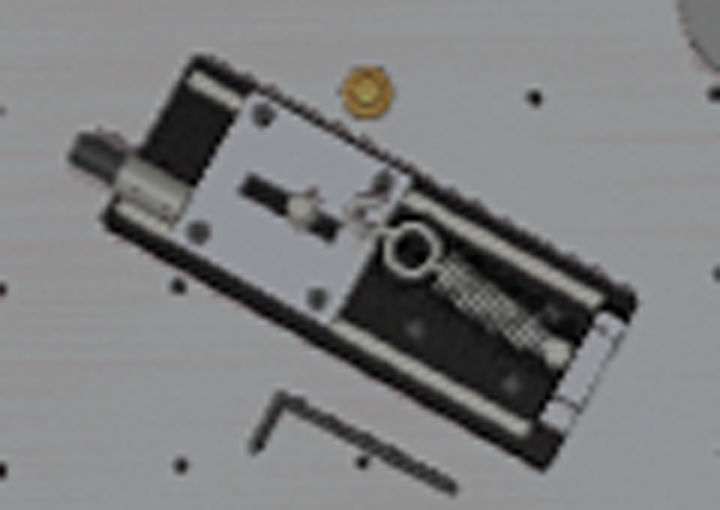

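View pics/t_stand.png

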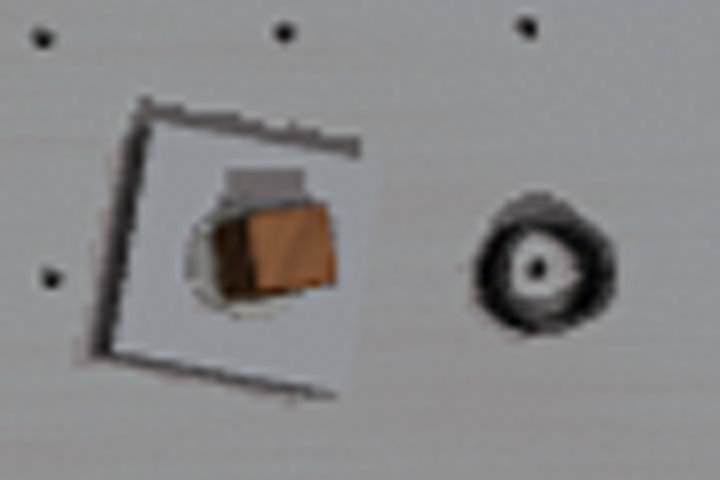

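```bash
python3 - <<'E'
from h import *
z=load('top0')
for n,u,v,h in [('post head',305.5,179.7,.0598),('post_eye',323.7,186.7,.065),('pull_eye',316.7,180.8,.065),('pivot',347.8,203.3,.065)]:
    print(n,onz(z,u,v,h))
P=cloud(z);m=np.zeros((400,640),bool);m[145:230,255:375]=1
q=P[m&(P[...,2]>.0325)&(P[...,2]<.0375)]
q=q[np.linalg.norm(q[:,:2]-np.median(q[:,:2],0),axis=1)<.055];print('carr',len(q),np.median(q[:,2]),cv2.minAreaRect((q[:,:2]*1000).astype(np.float32)))
q=P[m&(P[...,2]>.014)&(P[...,2]<.04)];q=q[np.linalg.norm(q[:,:2]-np.median(q[:,:2],0),axis=1)<.114]
print('stage',len(q),cv2.minAreaRect((q[:,:2]*1000).astype(np.float32)))
m[:]=0;m[190:245,405:455]=1
q=P[m&(P[...,2]>.09)&(P[...,2]<.12)];print('handle',len(q),np.median(q,0),cv2.minAreaRect((q[:,:2]*1000).astype(np.float32)))
for e in np.round(q*1000)[::6]: pass
z=load('wrist0');print('cam',-z['R'].T@z['t'])
from workcell import arm
s=arm.sense();print(Ro.from_rotvec(s['tool_rot']).as_matrix())
E
```

```text
post head [0.59831938 0.056872   0.0598    ]
post_eye [0.5799556  0.01400716 0.065     ]
pull_eye [0.59438675 0.03024228 0.065     ]
pivot [ 0.53928328 -0.04184997  0.065     ]
carr 576 0.03519583478433784 ((608.4252319335938, 73.69622802734375), (96.96185302734375, 69.92400360107422), 59.51790237426758)
stage 2439 ((598.0501098632812, 33.27423858642578), (225.60340881347656, 107.0469741821289), 59.50416946411133)
handle 127 [ 0.50284672 -0.23600451  0.10821868] ((503.699951171875, -237.75013732910156), (23.74281120300293, 23.863750457763672), 7.681498050689697)
cam [ 0.28003195 -0.59272574  0.37289036]
[[-9.50868618e-01 -4.74748641e-04  3.09594324e-01]
 [-3.09594688e-01  1.39741926e-03 -9.50867591e-01]
 [ 1.87900252e-05 -9.99998911e-01 -1.47574178e-03]]
```

{"name": "arm_command", "arguments": {"increments": "0.018 0.034 0 -2 0;0.018 0.034 0 -2 0;0.018 0.034 0 -2 0;0.018 0.034 0 -2 0;0.018 0.034 0 -2 0;0.018 0.034 0 0 0;0.018 0.034 0 0 0;0.018 0.034 0 0 0;0.018 0.034 0 0 0;0.018 0.034 0 0 0;0.018 0.034 0 0 0;0.018 0.034 0 0 0;0.018 0.034 0 0 0;0.018 0.034 0 0 0;0.018 0.034 0 0 0;0.018 0.034 0 0 0;0.018 0.034 0 0 0;0.018 0.034 0 0 0;0 0 0 0 0;0 0 0 0 0", "force": 60}}

```text
time: 1.82
tcp_pos: [0.5258, -0.0032, 0.2309]
tool_rot: [-0.157, 2.147, -2.145]
force: [-0.3, -0.5, -0.6]
opening: 0.0859
```

```bash
cat > snap.py <<'E'
import sys
from workcell import arm,cams
from h import *
def snap(n,name):
    s=arm.sense();c=cams.calibration(n);im,d=cams.get_image(n)
    cv2.imwrite(f'pics/{name}.png',im[:,:,::-1]);np.savez(name+'.npz',im=im,d=d,**c)
    print(n,s['time'],s['tcp_pos'].round(4),s['force'].round(2));return s
if __name__=='__main__': snap(sys.argv[1],sys.argv[2])
E
python3 snap.py wrist w1
```

```text
wrist 1.8167 [ 0.5258 -0.0032  0.2309] [-0.3  -0.52 -0.56]
```

View pics/w1.png

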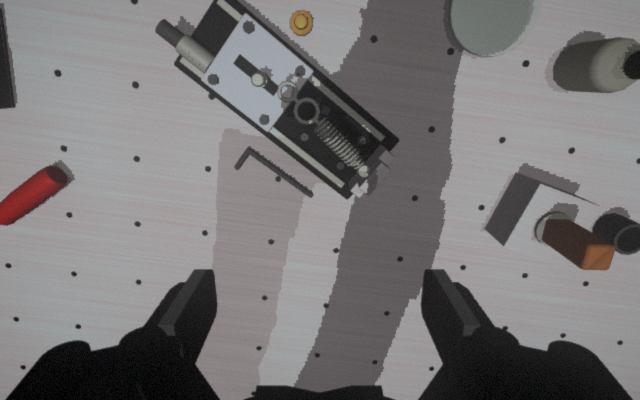

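Wrist view: post head near (259,79), pull eye (288,91), post eye (307,110), pivot about (362,171), handle top about (600,255). I'll zoom in.

```bash
python3 - <<'E'
from h import *
z=load('w1');crop(z['im'],220,400,40,200,4.4,'w1c.png');crop(z['im'],480,640,150,280,5,'w1s.png')
E
```

```text
(no output)
```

View pics/w1c.png

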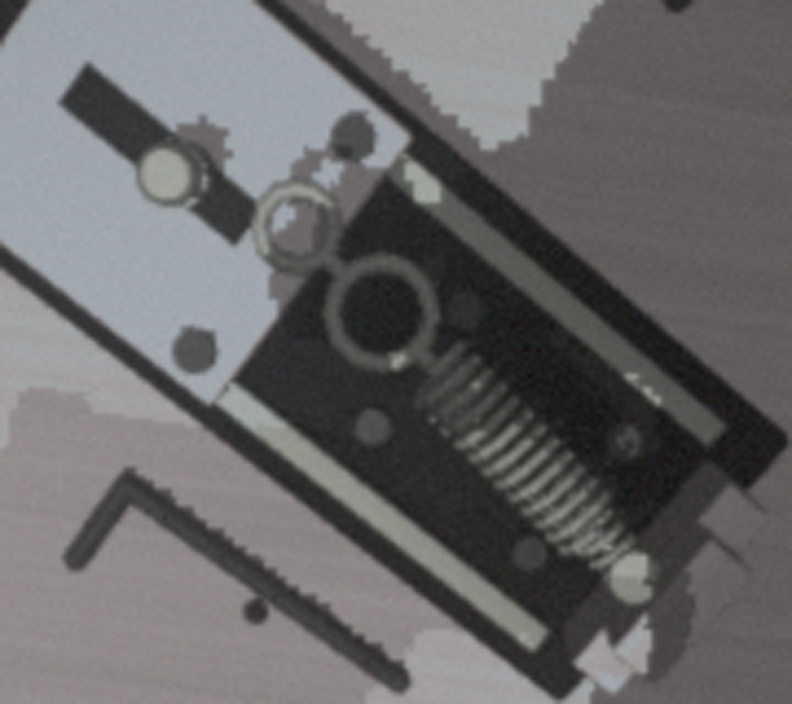

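View pics/w1s.png

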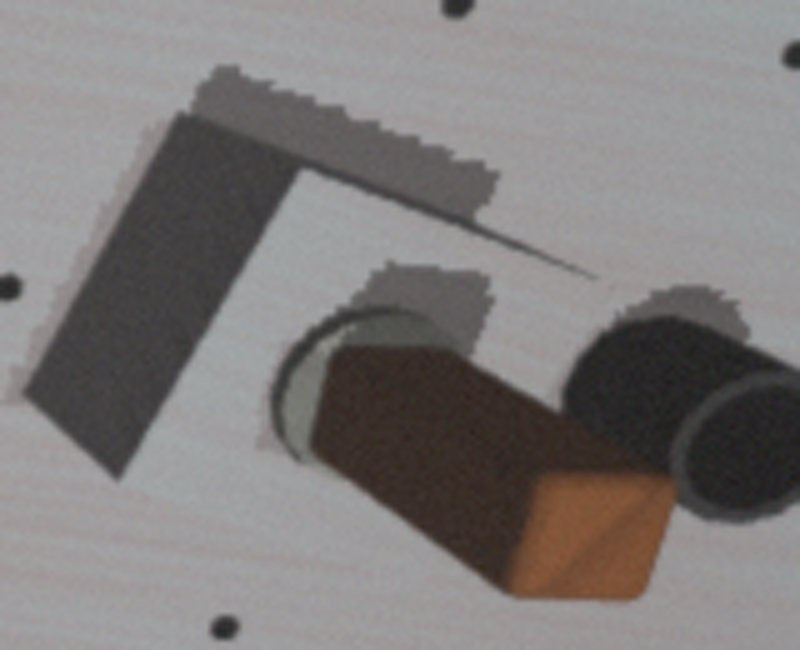

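```bash
python3 - <<'E'
from h import *
z=load('w1')
f=lambda x,y:(x/4.4+220-.4,y/4.4+40-.4)
r={}
for n,x,y,h in [('post head',168,175,.0598),('post_eye',382,311,.065),('pull_eye',297,227,.065),('pivot',632,578,.065)]:
    r[n]=onz(z,*f(x,y),h);print(n,r[n].round(4))
p=r['pivot']
for n in r:
    d=(r[n]-p)[:2];print(n,np.hypot(*d),np.degrees(np.arctan2(d[1],d[0])))
c=np.array([onz(z,x/5+480-.4,y/5+150-.4,.109) for x,y in [(540,473),(677,475),(642,600),(510,592)]])
print(c.mean(0));e=np.diff(np.vstack([c,c[:1]]),axis=0)[:,:2];print(np.linalg.norm(e,axis=1),np.degrees(np.arctan2(e[:,1],e[:,0])))
# guard arc: left extreme bits
P=cloud(z);m=np.zeros((400,640),bool);m[160:300,480:640]=1
q=P[m&(P[...,2]>.104)&(P[...,2]<.113)];print(len(q),cv2.minAreaRect((q[:,:2]*1000).astype(np.float32)))
m[:]=0;m[0:200,150:400]=1
q=P[m&(P[...,2]>.058)&(P[...,2]<.070)]
for t in ('pull_eye','post_eye','post head'):
    k=np.linalg.norm(q[:,:2]-r[t][:2],axis=1)<.014;print(t,k.sum(),np.median(q[k],0))
q=P[m&(P[...,2]>.0325)&(P[...,2]<.0375)];q=q[np.linalg.norm(q[:,:2]-[.615,.085],axis=1)<.055];print('carr',np.median(q[:,2]),cv2.minAreaRect((q[:,:2]*1000).astype(np.float32)))
E
```

```text
post head [0.5996 0.0578 0.0598]
post_eye [0.5812 0.0146 0.065 ]
pull_eye [0.594  0.0324 0.065 ]
pivot [ 0.5368 -0.0417  0.065 ]
post head 0.11767909253021083 57.77785086258263
post_eye 0.07174045113270419 51.82318021970938
pull_eye 0.09359811542312153 52.348199773937345
pivot 0.0 0.0
[ 0.50363035 -0.23794128  0.109     ]
[0.02223853 0.02283381 0.02227698 0.02169495] [ -82.63872201 -171.20039572   94.4305576     8.8505068 ]
852 ((503.08660888671875, -238.35806274414062), (24.388044357299805, 25.463136672973633), 5.023346900939941)
pull_eye 295 [0.5921106  0.03005956 0.06630559]
post_eye 343 [0.58116732 0.01525464 0.06626662]
post head 144 [0.59959767 0.0583734  0.05930979]
carr 0.03479711883935896 ((614.5726928710938, 83.94972229003906), (107.71699523925781, 70.05520629882812), 59.44707489013672)
```

{"name": "arm_command", "arguments": {"increments": "-0.0037 -0.0335 0 0 0;-0.0037 -0.0335 0 0 0;-0.0037 -0.0335 0 0 0;-0.0037 -0.0335 0 0 0;-0.0037 -0.0335 0 0 0;-0.0038 -0.0335 0 0 0;0 -0.0338 0 0 0;0 0 -0.03 0 0;0 0 -0.03 0 0;0 0 -0.03 0 0;0 0 0 0 0;0 0 0 0 0"}}

```text
time: 2.87
tcp_pos: [0.5008, -0.2418, 0.1405]
tool_rot: [-0.153, 2.153, -2.151]
force: [-0.3, 0.2, 0.8]
opening: 0.0855
```

```bash
python3 snap.py wrist w2; python3 -c "
from workcell import arm
from h import *
print(Ro.from_rotvec(arm.sense()['tool_rot']).as_matrix().round(4))"
```

```text
wrist 2.8667 [ 0.5008 -0.2418  0.1405] [-0.32  0.19  0.83]
[[-9.904e-01 -3.000e-04  1.380e-01]
 [-1.380e-01 -5.000e-04 -9.904e-01]
 [ 4.000e-04 -1.000e+00  5.000e-04]]
```

View pics/w2.png

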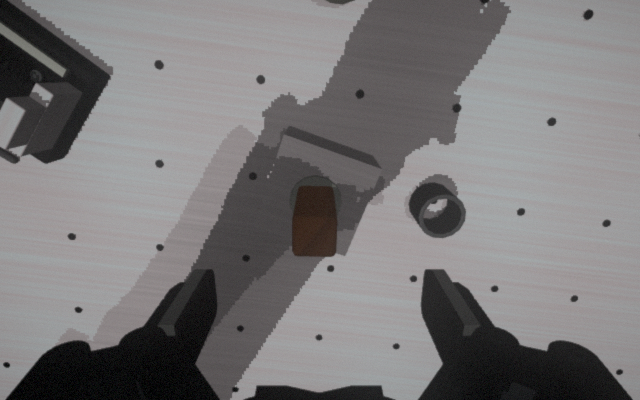

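```bash
python3 - <<'E'
from h import *
z=load('w2');c=np.array([onz(z,x,y,.109) for x,y in [(294,216),(337,216),(336,256),(293,256)]]);print(c.mean(0));e=np.diff(c,axis=0);print(e*1000)
print(np.degrees(np.arctan2(e[0,1],e[0,0])))
P=cloud(z);m=np.zeros((400,640),bool);m[170:270,270:360]=1
q=P[m&(P[...,2]>.104)&(P[...,2]<.114)];print(len(q),np.median(q[:,2]),cv2.minAreaRect((q[:,:2]*1000).astype(np.float32)))
E
```

```text
[ 0.50403718 -0.23992242  0.109     ]
[[  3.03280342 -22.0412778    0.        ]
 [-22.91340508  -2.98766228   0.        ]
 [ -3.15660088  22.92491222   0.        ]]
-82.16549522295259
1850 0.10854514562972883 ((503.48223876953125, -239.46849060058594), (24.026111602783203, 23.7744083404541), 6.916165351867676)
```

{"name": "arm_command", "arguments": {"increments": "0.003 0.0028 -0.026 0 0;0 0 -0.026 0 0;0 0 -0.026 0 0;0 0 0 0 0;0 0 0 0 255;0 0 0 0 255;0 0 0 0 255;0 0 0 0 255;0 0 0 0 255;0 0 0 0 255;0 0 0 0 255", "force": 70}}

```text
time: 3.83
tcp_pos: [0.5069, -0.2385, 0.0648]
tool_rot: [-0.148, 2.147, -2.149]
force: [-0.9, 0.1, 7.5]
opening: 0.0234
```

{"name": "arm_command", "arguments": {"increments": "0 0 0.025 0 255;0 0 0.025 0 255;0 0 0.025 0 255;0 0 0.025 0 255;0 0 0 0 255;0 0 0 0 255"}}

```text
time: 4.33
tcp_pos: [0.5068, -0.2384, 0.1649]
tool_rot: [-0.148, 2.146, -2.149]
force: [0.3, -0.6, -2.5]
opening: 0.0234
```

```bash
python3 snap.py wrist w3;python3 snap.py scene s3; python3 - <<'E'
from h import *
crop(load('s3')['im'],180,420,170,300,3.3,'s3c.png')
E
```

```text
wrist 4.3333 [ 0.5068 -0.2384  0.1649] [ 0.26 -0.62 -2.45]
scene 4.3833 [ 0.5057 -0.2379  0.1635] [-0.34 -0.77 -2.13]
```

View pics/w3.png

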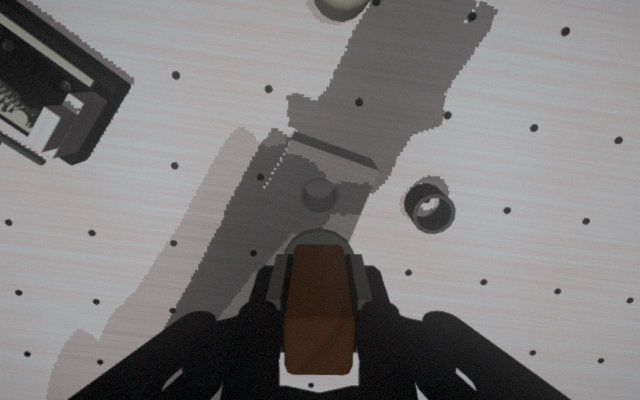

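View pics/s3c.png

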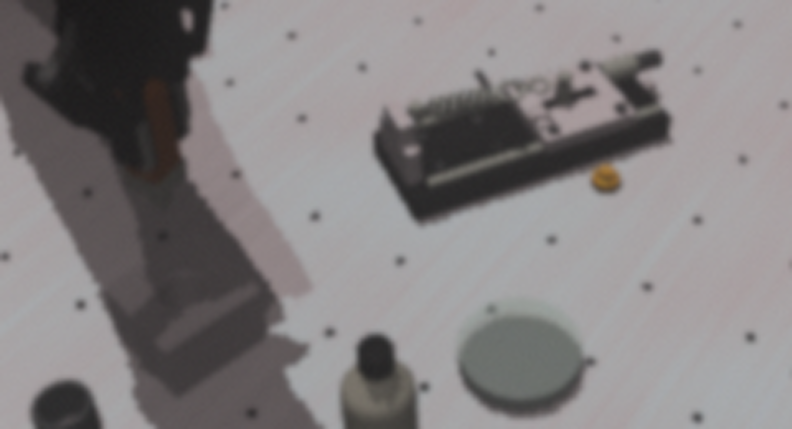

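```bash
python3 - <<'E'
from h import *
z=load('w3');P=cloud(z);m=np.zeros((400,640),bool);m[225:390,270:370]=1
c=-z['R'].T@z['t'];print('cam',c, 'tcp expected .5057 -.238 .163')
# top face
q=P[320:370,292:346].reshape(-1,3);k=abs(q[:,2]-np.median(q[:,2]))<.004
q=q[k];print('top',np.median(q,0),cv2.minAreaRect((q[:,:2]*1000).astype(np.float32)))
C=q.mean(0);u,s,vt=np.linalg.svd(q-C);print('n',vt[2]*np.sign(vt[2,2]))
# side face
q=P[255:308,300:342].reshape(-1,3);C=np.median(q,0);q=q[np.linalg.norm(q-C,axis=1)<.05];u,s,vt=np.linalg.svd(q-q.mean(0));print('side',q.mean(0),'n',vt[2],s/np.sqrt(len(q)))
q=P[228:243,295:345].reshape(-1,3);print('guard',np.median(q,0),q[:,2].min(),q[:,2].max())
q=P[m];q=q[(q[:,2]>.14)&(q[:,2]<.152)];print('guardpts',len(q),q.mean(0),q.max(0),q.min(0))
crop(z['im'],250,390,215,395,3.3,'w3c.png')
for n,X in [('gtop',(.5037,-.238,.148))]:
    a=np.linspace(0,2*np.pi,12); print([proj(z,np.array(X)+.018*np.array([np.cos(t),np.sin(t),0])).round(0).tolist() for t in a])
E
```

```text
cam [ 0.58842725 -0.22717512  0.3075089 ] tcp expected .5057 -.238 .163
top [ 0.50521266 -0.2390164   0.20875248] ((504.6777038574219, -239.2671661376953), (21.05902099609375, 18.299692153930664), 6.995777130126953)
n [0.01694189 0.00494086 0.99984427]
side [ 0.51494588 -0.23848553  0.18402465] n [ 9.92763205e-01  1.20088279e-01 -1.57667573e-04] [0.01130743 0.00474473 0.00033459]
guard [ 0.51693675 -0.23786391  0.14921248] -0.0006796620805781201 0.30750890390809754
guardpts 897 [ 0.51594167 -0.23755058  0.14933994] [ 0.52152546 -0.22174361  0.15197294] [ 0.5062187  -0.2556382   0.14424355]
[[321.0, 228.0], [300.0, 231.0], [285.0, 243.0], [279.0, 261.0], [286.0, 278.0], [301.0, 290.0], [321.0, 292.0], [339.0, 285.0], [350.0, 270.0], [351.0, 252.0], [340.0, 236.0], [321.0, 228.0]]
```

View pics/w3c.png

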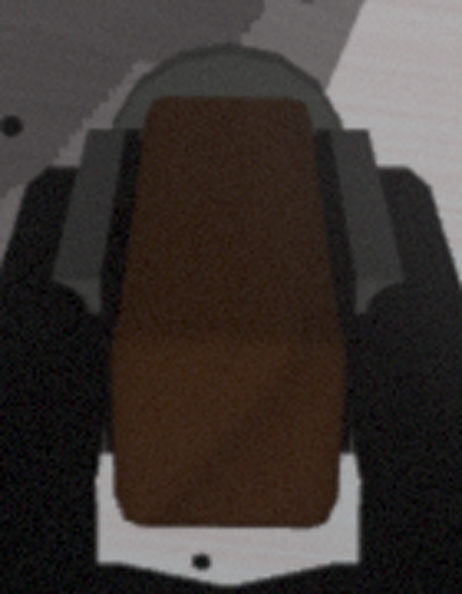

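{"name": "arm_command", "arguments": {"increments": "0.0113 0.0336 0 0 255;0.0113 0.0336 0 0 255;0.0113 0.0336 0 0 255;0.0113 0.0336 0 0 255;0.0113 0.0336 0 0 255;0.0113 0.0336 0 0 255;0.0113 0.0336 0 0 255;0.0114 0.0338 0 0 255;0 0 -0.015 0 255;0 0 -0.014 0 255;0 0 -0.01 0 255;0 0 0 0 255;0 0 0 0 255;0 0 0 0 255"}}

```text
time: 5.6
tcp_pos: [0.5966, 0.0302, 0.1243]
tool_rot: [-0.15, 2.149, -2.15]
force: [0.5, 0.6, -1.9]
opening: 0.0231
```

```bash
python3 snap.py wrist w4;python3 snap.py scene s4;python3 snap.py top t4; python3 - <<'E'
from h import *
z=load('s4')
crop(z['im'],270,400,160,240,6,'s4c.png')
crop(load('t4')['im'],255,375,130,230,6,'t4c.png')
P=np.array([.594,.031,0])
for h in (.075,.085,.106,.111): print(h,((proj(z,P+[0,0,h])-[270,160])*6).round(0))
print('eye',((proj(z,P+[0,0,.065])-[270,160])*6).round(0))
E
```

```text
wrist 5.6 [0.5966 0.0302 0.1243] [ 0.54  0.65 -1.94]
scene 5.65 [0.5969 0.0303 0.1248] [ 0.36  1.02 -1.72]
top 5.7 [0.597  0.0304 0.125 ] [-0.25  0.38 -0.98]
0.075 [442. 197.]
0.085 [443. 177.]
0.106 [445. 135.]
0.111 [445. 124.]
eye [441. 217.]
```

View pics/w4.png

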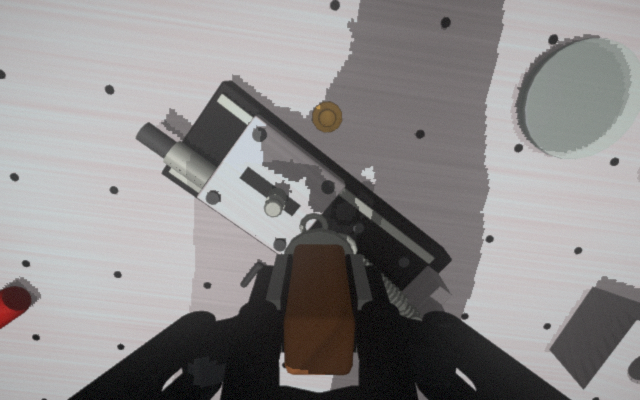

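View pics/s4c.png

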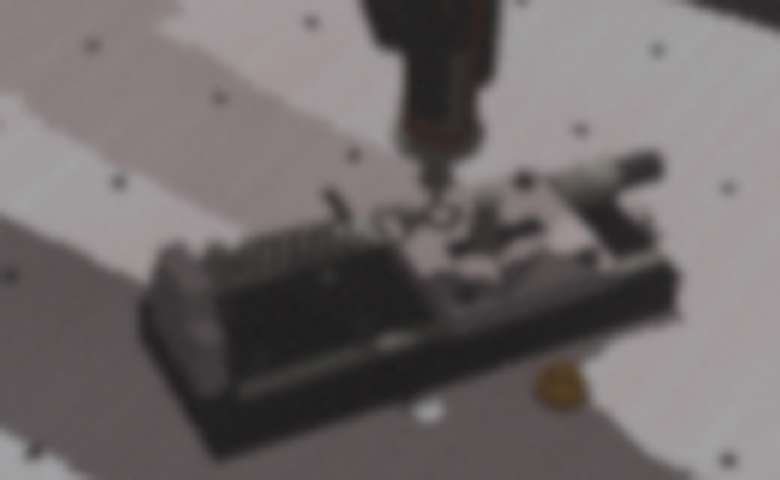

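View pics/t4c.png

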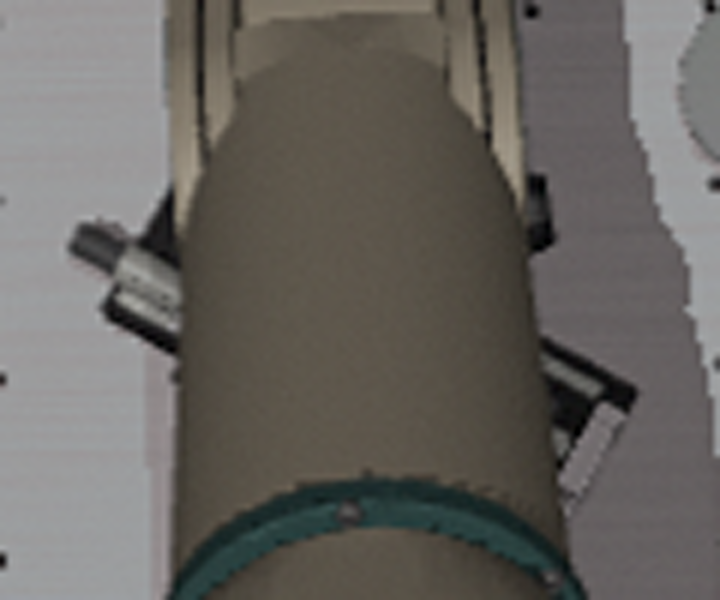

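```bash
python3 - <<'E'
from h import *
z=load('s4')
crop(z['im'],320,370,170,205,15,'s4d.png')
z=load('w4');crop(z['im'],270,390,180,270,6.6,'w4c.png')
E
```

```text
(no output)
```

View pics/s4d.png

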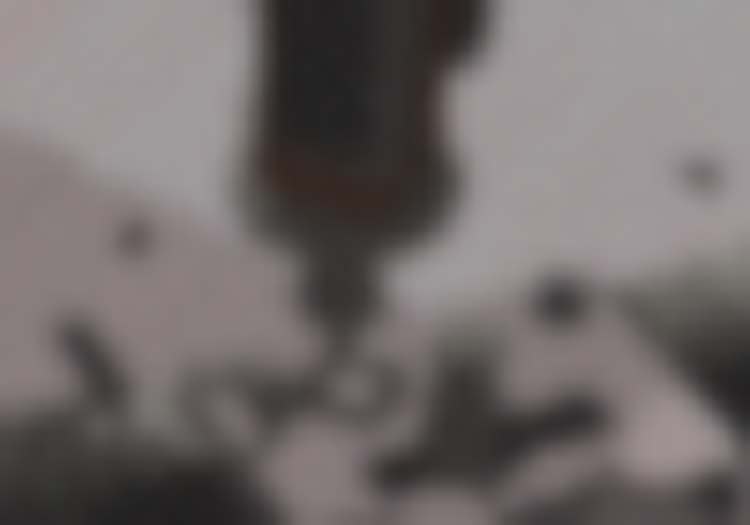

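View pics/w4c.png

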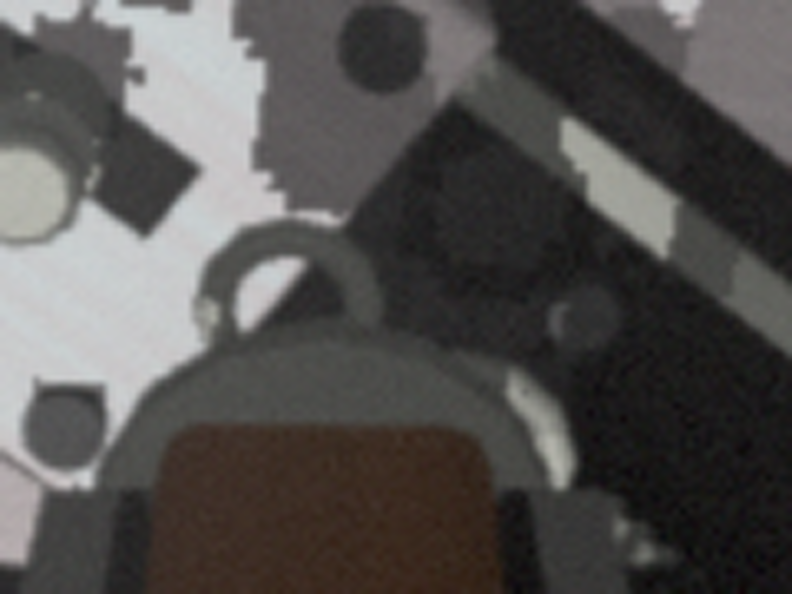

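```bash
python3 - <<'E'
from h import *
from scipy.optimize import least_squares
z=load('w4');f=lambda p:(p[0]/6.6+270-.42,p[1]/6.6+180-.42)
def fit(pts,h,r):
    W=np.array([onz(z,*f(p),h)[:2] for p in pts])
    s=least_squares(lambda c:np.linalg.norm(W-c,axis=1)-r,W.mean(0));return s.x,(s.fun*1000).round(2)
ro=[(195,300),(210,262),(240,232),(290,218),(340,233),(372,268),(384,305)]
ri=[(235,320),(245,280),(270,260),(300,255),(330,270),(345,300)]
print('eye out',fit(ro,.065,.0088));print('eye in',fit(ri,.065,.0052))
g=[(98,490),(130,425),(180,372),(250,332),(330,318),(400,325),(470,352),(530,400),(560,450),(574,490)]
for h in (.111,.106): print('guard',h,fit(g,h,.018))
P=cloud(z);a=P[240:300,300:342].reshape(-1,3)
for lo,hi in [(.12,.14),(.14,.155),(.155,.17)]:
    q=a[(a[:,2]>lo)&(a[:,2]<hi)]
    print('side',len(q),np.median(q,0))
q=P[233:242,305:345].reshape(-1,3);print('guard top z',np.median(q,0))
q=a[(a[:,2]>.12)&(a[:,2]<.168)];_,s,vt=np.linalg.svd(q-q.mean(0));print(vt[2])
print('post',onz(z,*f((22,195)),.0598))
E
```

```text
eye out (array([0.59378061, 0.03243465]), array([-0.1 , -0.19,  0.02,  0.17,  0.03, -0.2 , -0.09]))
eye in (array([0.59388458, 0.03231786]), array([ 0.06, -0.16, -0.06,  0.15,  0.04, -0.15]))
guard 0.111 (array([0.59507537, 0.02846399]), array([ 0.  , -0.17, -0.13,  0.08,  0.05,  0.06,  0.08,  0.09, -0.15,
       -0.19]))
guard 0.106 (array([0.59313218, 0.02812637]), array([ 0.44,  0.03, -0.11, -0.03, -0.11, -0.09,  0.01,  0.17,  0.09,
        0.18]))
side 951 [0.60474328 0.0301547  0.13042568]
side 911 [0.60481794 0.02996951 0.14773724]
side 109 [0.60481393 0.03067142 0.15563309]
guard top z [0.60738098 0.02836956 0.10911033]
[ 0.99271478  0.12046812 -0.00219209]
post [0.59957824 0.05828283 0.0598    ]
```

{"name": "arm_command", "arguments": {"increments": "0.0005 0.004 0 0 255;0 0 0 0 255;0 0 -0.004 0 255;0 0 -0.004 0 255;0 0 -0.003 0 255;0 0 -0.003 0 255;0 0 0 0 255;0 0 0 0 255"}}

```text
time: 6.42
tcp_pos: [0.5967, 0.0348, 0.1099]
tool_rot: [-0.152, 2.149, -2.149]
force: [-0.5, -0.4, -2.0]
opening: 0.0232
```

```bash
python3 snap.py wrist w5;python3 snap.py scene s5; python3 - <<'E'
from h import *
a=load('s5')['im'];
crop(a,320,370,170,205,15,'s5d.png')
z=load('w5');crop(z['im'],270,390,180,270,6.6,'w5c.png')
E
```

```text
wrist 6.4167 [0.5967 0.0348 0.1099] [-0.54 -0.4  -1.98]
scene 6.4667 [0.597  0.0349 0.1102] [-0.3  -0.11 -1.87]
```

View pics/s5d.png

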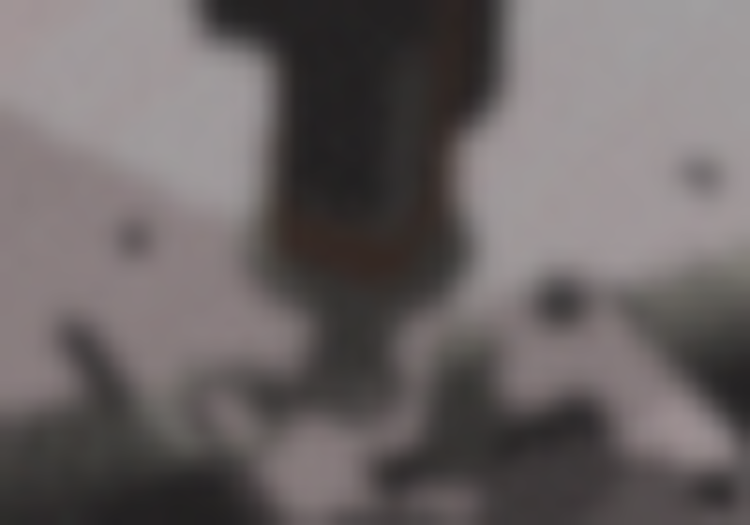

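View pics/w5c.png

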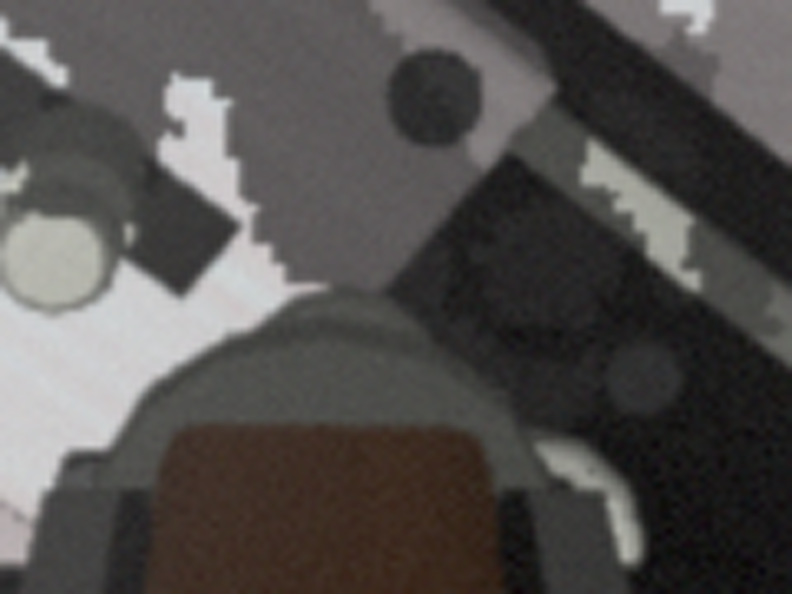

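{"name": "arm_command", "arguments": {"increments": "0.0022 0.0018 0 0 255;0.0022 0.0018 0 0 255;0.0022 0.0018 0 0 255;0 0 0 0 255;0 0 0 0 255"}}

```text
time: 6.93
tcp_pos: [0.6034, 0.0401, 0.1102]
tool_rot: [-0.152, 2.148, -2.149]
force: [-1.5, -0.8, -1.7]
opening: 0.0232
```

{"name": "arm_command", "arguments": {"increments": "0 0 0 0 255"}}

```text
time: 7.02
tcp_pos: [0.6033, 0.0399, 0.1102]
tool_rot: [-0.151, 2.149, -2.15]
force: [-0.7, -1.6, -2.0]
opening: 0.0231
```

```bash
python3 snap.py wrist w6;python3 snap.py scene s6; python3 - <<'E'
from h import *
a=load('s6')['im'];
crop(a,310,370,165,205,13,'s6d.png')
z=load('w6');crop(z['im'],270,390,180,270,6.6,'w6c.png')
E
```

```text
wrist 7.0167 [0.6033 0.0399 0.1102] [-0.75 -1.65 -2.02]
scene 7.0667 [0.6034 0.04   0.1103] [-1.76 -1.59 -1.86]
```

View pics/s6d.png

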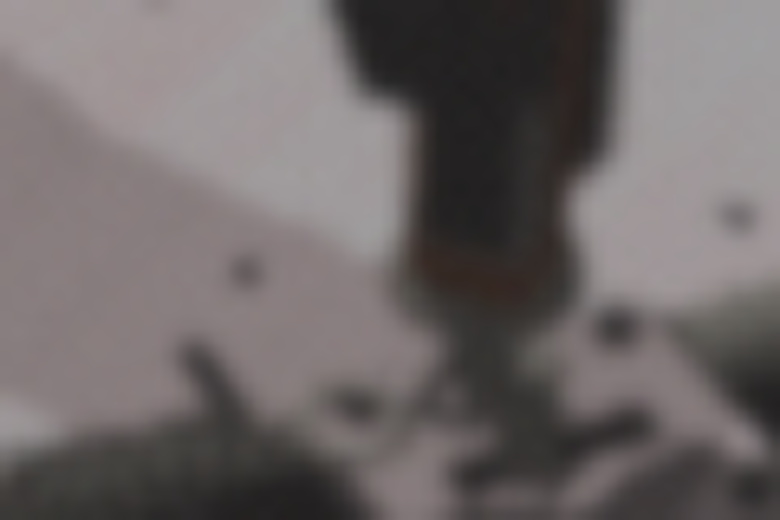

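View pics/w6c.png

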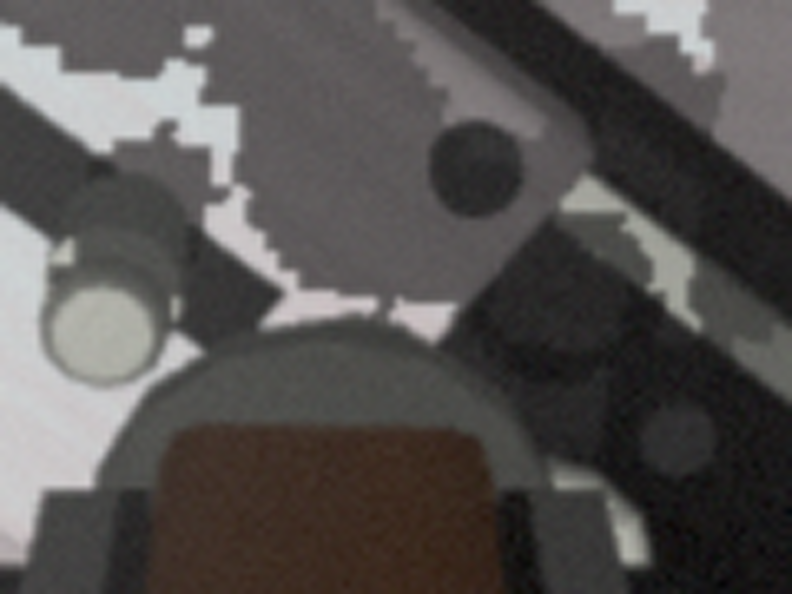

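```bash
python3 - <<'E'
from h import *
from scipy.optimize import least_squares
z=load('w6');f=lambda p:(p[0]/6.6+270-.42,p[1]/6.6+180-.42)
g=[(98,480),(130,425),(180,372),(250,332),(320,318),(400,330),(470,362),(520,410),(545,455)]
W=np.array([onz(z,*f(p),.095)[:2] for p in g])
s=least_squares(lambda c:np.linalg.norm(W-c,axis=1)-.018,W.mean(0));print(s.x,(s.fun*1000).round(1))
p=onz(z,*f((101,332)),.0598)[:2];d=s.x-p
u=np.array([.5075,.8616]);v=np.array([.8616,-.5075]);print(p,d@u,d@v)
P=cloud(z);q=P[233:242,305:340].reshape(-1,3);print('guard top z',np.median(q,0))
# stage angle from rail edges: carriage edge
E
```

```text
[0.60063644 0.03866737] [-0.1 -0.4 -0.2  0.2  0.4  0.2  0.1 -0.2 -0.5]
[0.59984399 0.05873085] -0.01688452822914966 0.01086498646211892
guard top z [0.6141752  0.03934504 0.09505399]
```

{"name": "arm_command", "arguments": {"increments": "0.0027 0.0028 0 0 255;0.0023 0.0033 0 0 255;0.0023 0.0033 0 0 255;0.0023 0.0033 0 0 255;0.0023 0.0033 0 0 255;0 0 0 0 255;0 0 0 0 255"}}

```text
time: 7.7
tcp_pos: [0.6153, 0.0564, 0.1101]
tool_rot: [-0.152, 2.149, -2.149]
force: [-2.1, -3.8, -1.1]
opening: 0.0231
```

{"name": "arm_command", "arguments": {"increments": "0.0022 0.0037 0 0 255;0.0022 0.0037 0 0 255;0.0022 0.0037 0 0 255;0.0022 0.0037 0 0 255;0.0022 0.0037 0 0 255;0 0 0 0 255;0 0 0 0 255"}}

```text
time: 8.28
tcp_pos: [0.6259, 0.0745, 0.11]
tool_rot: [-0.153, 2.148, -2.15]
force: [-3.4, -4.1, -1.9]
opening: 0.0231
```

```bash
python3 snap.py wrist w7;python3 snap.py scene s7; python3 - <<'E'
from h import *
a=load('s7')['im'];
crop(a,310,380,160,205,11,'s7d.png')
z=load('w7');crop(z['im'],150,470,130,330,2.5,'w7c.png')
E
```

```text
wrist 8.2833 [0.6259 0.0745 0.11  ] [-3.4  -4.13 -1.89]
scene 8.3333 [0.6258 0.0743 0.11  ] [-3.63 -4.83 -1.12]
```

View pics/s7d.png

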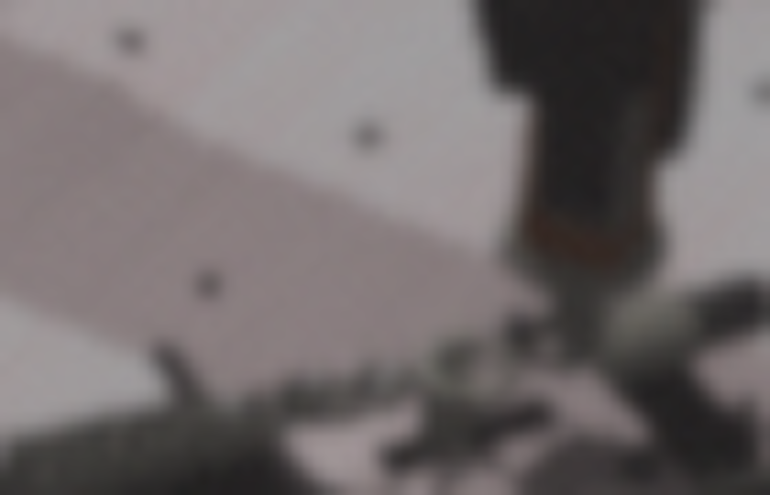

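View pics/w7c.png

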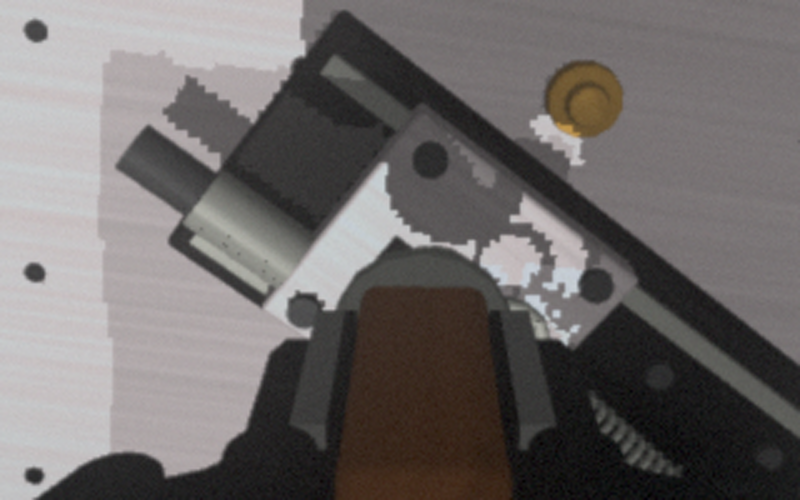

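```bash
python3 -c "
from workcell import arm
print(arm.sense()['qpos'].round(2))"
```

```text
[-0.2   0.75  0.06  1.68 -0.06  0.72 -1.54]
```

{"name": "arm_command", "arguments": {"increments": "-0.0028 0.0016 0 0 255;-0.0028 0.0017 0 0 255;-0.0028 0.0016 0 0 255;-0.0028 0.0017 0 0 255;0 0 0 0 255;0 0 0 0 255"}}

```text
time: 8.88
tcp_pos: [0.6146, 0.0808, 0.1102]
tool_rot: [-0.152, 2.148, -2.15]
force: [-2.9, -4.5, -1.4]
opening: 0.0232
```

```bash
python3 snap.py wrist w8;python3 snap.py scene s8; python3 - <<'E'
from h import *
a=load('s8')['im'];
crop(a,310,380,160,205,11,'s8d.png')
z=load('w8');crop(z['im'],270,430,170,290,5,'w8c.png')
E
```

```text
wrist 8.8833 [0.6146 0.0808 0.1102] [-2.86 -4.49 -1.44]
scene 8.9333 [0.6147 0.0807 0.1102] [-4.05 -4.55 -1.63]
```

View pics/s8d.png

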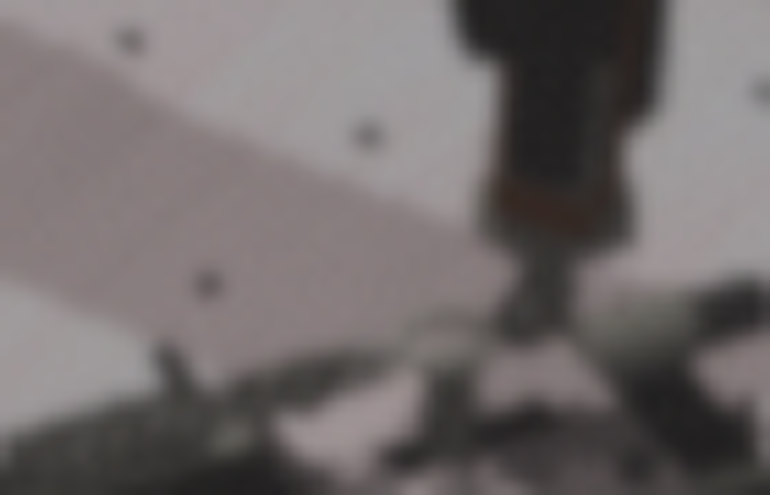

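View pics/w8c.png

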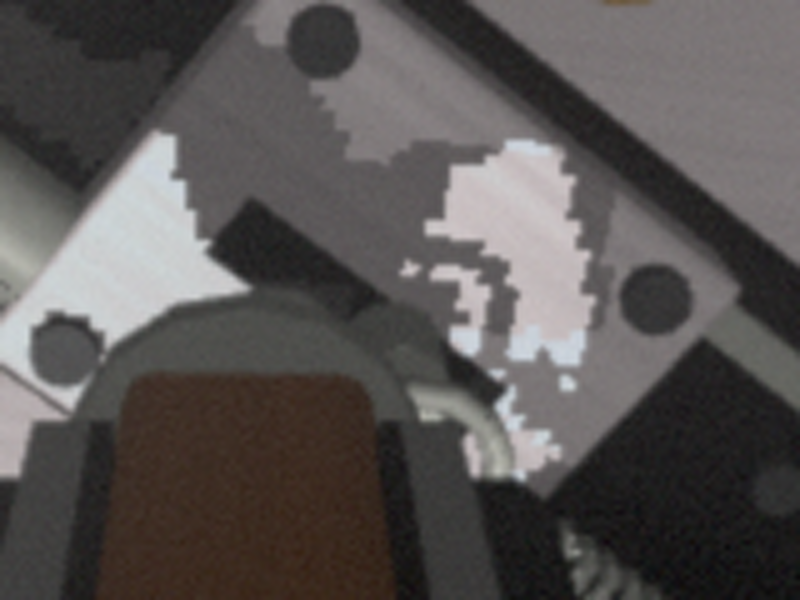

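{"name": "arm_command", "arguments": {"increments": "0 -0.0003 0 -7 255;0 -0.0003 0 -7 255;0 -0.0003 0 -7 255;0 -0.0003 0 -7 255;0 -0.0003 0 -7 255;0 -0.0003 0 -7 255;0 -0.0003 0 -7 255;0 -0.0003 0 -7 255;0 -0.0003 0 -7 255;0 -0.0003 0 -7 255;0 0 0 0 255;0 0 0 0 255"}}

```text
time: 9.98
tcp_pos: [0.6151, 0.0777, 0.11]
tool_rot: [-0.937, -1.558, 1.562]
force: [-1.9, -5.6, -1.3]
opening: 0.0229
```

```bash
python3 snap.py wrist w9; python3 - <<'E'
from h import *
z=load('w9');crop(z['im'],240,400,140,260,5,'w9c.png')
E
```

```text
wrist 9.9833 [0.6151 0.0777 0.11  ] [-1.94 -5.61 -1.28]
```

View pics/w9.png

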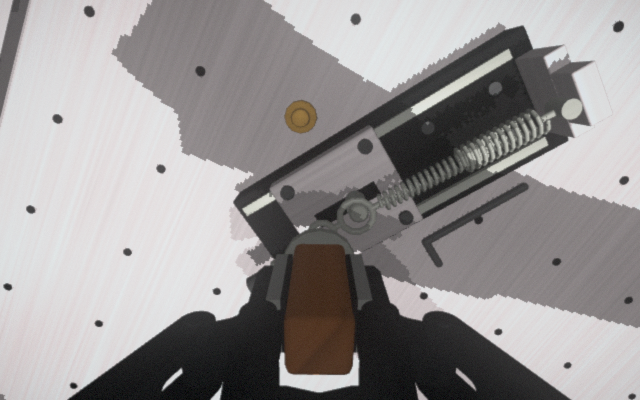

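View pics/w9c.png

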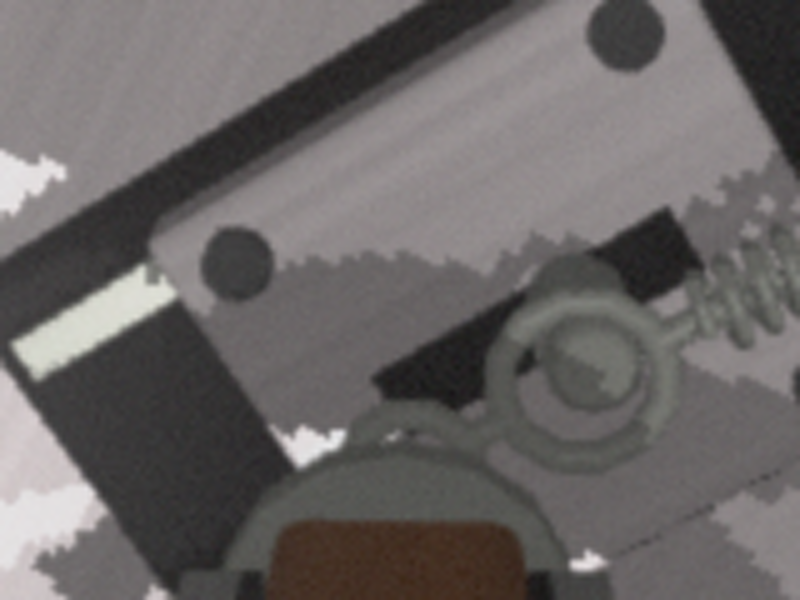

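```bash
cat > fit9.py <<'E'
from h import *
from scipy.optimize import least_squares
def fit(z,f,pts,h,r):
    W=np.array([onz(z,*f(p),h)[:2] for p in pts])
    s=least_squares(lambda c:np.linalg.norm(W-c,axis=1)-r,W.mean(0));return s.x,(s.fun*1000).round(1)
u=np.array([.5075,.8616]);v=np.array([.8616,-.5075])
E
python3 - <<'E'
from fit9 import *
z=load('w9');f=lambda p:(p[0]/5+240-.4,p[1]/5+140-.4)
eo=[(484,380),(500,330),(540,300),(590,288),(640,305),(672,345),(678,385),(660,430),(620,460),(580,473),(530,460)]
ei=[(513,385),(530,340),(560,318),(600,315),(635,335),(650,375),(640,410),(610,435),(570,443),(535,425)]
hd=[(545,375),(560,340),(600,330),(635,350),(642,375),(625,402),(590,410),(560,400)]
for h in(.065,.067):
    e,r=fit(z,f,eo,h,.0113);print(h,e,r);e2,r=fit(z,f,ei,h,.0075);print(h,e2,r)
    p,r=fit(z,f,hd,.0588,.0059);print(p,r)
    for q in(e,e2): print('eye-post along u,v mm',(q-p)@u*1000,(q-p)@v*1000)
pe=[(345,440),(360,415),(400,402),(440,408),(470,430)]
c,r=fit(z,f,pe,.065,.0088);print('pull',c,r,'from eye',(c-e)@u,(c-e)@v)
g=[(225,570),(245,530),(280,490),(330,460),(390,447),(450,452),(500,475),(545,520),(567,570)]
for h in (.0945,.097):
  c,r=fit(z,f,g,h,.018);print('guard',c,r,(c-p)@u,(c-p)@v)
pv=onz(z,571,109,.065);print('pivot?',pv)
E
```

```text
0.065 [0.60198705 0.05907762] [-0.6 -0.4 -0.6 -0.3 -0.3 -0.3 -0.3 -0.4 -0.6 -0.2 -0.4]
0.065 [0.60193113 0.05864557] [0.2 0.  0.2 0.2 0.2 0.1 0.1 0.1 0.3 0.1]
[0.59961772 0.05883671] [-0.3 -0.5 -1.  -0.6 -0.2 -0.4 -0.9 -0.6]
eye-post along u,v mm 1.4100050512166704 1.919149406870351
eye-post along u,v mm 1.0093741451799676 2.0902331211420266
0.067 [0.60256657 0.05852324] [-0.8 -0.5 -0.7 -0.4 -0.4 -0.4 -0.4 -0.5 -0.8 -0.3 -0.6]
0.067 [0.60249494 0.05807602] [ 0.1 -0.1  0.1  0.1  0.1 -0.   0.  -0.   0.2 -0. ]
[0.59961772 0.05883671] [-0.3 -0.5 -1.  -0.6 -0.2 -0.4 -0.9 -0.6]
eye-post along u,v mm 1.22645991040713 2.6998110361689998
eye-post along u,v mm 0.8047867235317615 2.8650661547558958
pull [0.6134756  0.07785591] [-0.4  0.3  0.1 -0.1 -0.1] from eye 0.022193364231442324 -0.000412109411393026
guard [0.61365855 0.08052916] [-0.3 -0.4 -0.2  0.1  0.2  0.4  0.2 -0.3 -0.7] 0.025815945792023034 0.0010886602290287265
guard [0.61412538 0.07965384] [-0.5 -0.5 -0.2  0.2  0.3  0.5  0.2 -0.4 -0.9] 0.025298685388285422 0.0019351038524378326
pivot? [ 0.53434559 -0.04251555  0.065     ]
```

{"name": "arm_command", "arguments": {"increments": "-0.0012 0.0003 0 0 255;-0.0012 0.0003 0 0 255;0 0 -0.002 0 255;0 0 -0.001 0 255;0 0 0 0 255;0 0 0 0 255"}}

```text
time: 10.53
tcp_pos: [0.6128, 0.0782, 0.1071]
tool_rot: [-0.937, -1.559, 1.561]
force: [-2.9, -4.1, -0.6]
opening: 0.0233
```

```bash
python3 snap.py wrist w10; python3 - <<'E'
from h import *
z=load('w10');crop(z['im'],300,400,170,245,8,'w10c.png')
E
```

```text
wrist 10.5333 [0.6128 0.0782 0.1071] [-2.89 -4.06 -0.57]
```

View pics/w10c.png

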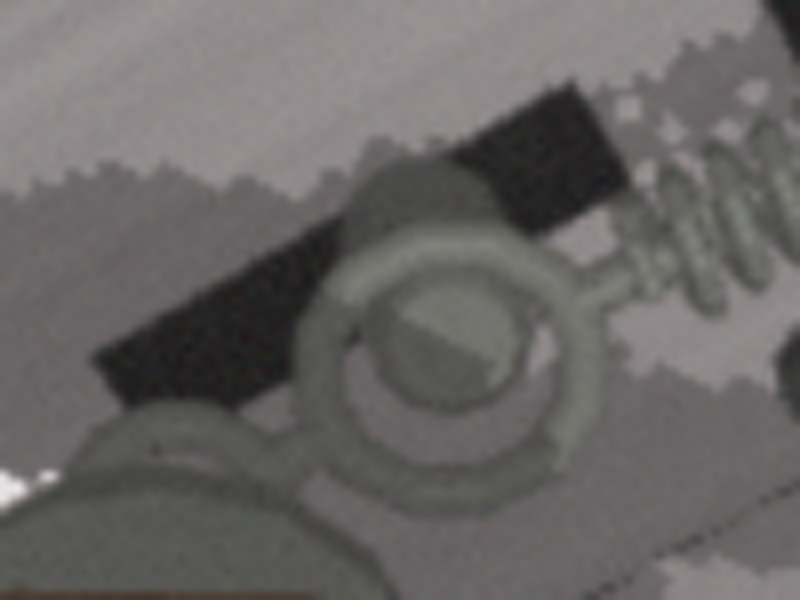

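```bash
python3 - <<'E'
from fit9 import *
z=load('w10');f=lambda p:(p[0]/8+300-.44,p[1]/8+170-.44)
eo=[(295,370),(318,300),(370,250),(445,225),(530,245),(590,300),(607,370),(585,440),(530,490),(455,515),(375,495),(320,440)]
ei=[(343,375),(360,320),(400,283),(450,268),(510,285),(550,335),(553,385),(530,430),(480,460),(420,463),(365,430)]
hd=[(368,340),(380,300),(410,280),(500,285),(527,335),(515,380),(480,405),(440,412),(390,385)]
for h in(.063,.065):
    e,r=fit(z,f,eo,h,.0113);print(h,e,r);e2,r=fit(z,f,ei,h,.0075);print(r)
    for hh,rr in((.0583,.0062),):
      p,r=fit(z,f,hd,hh,rr);print(p,r)
      for q in(e,e2): print('eye-post u,v mm',(q-p)@u*1000,(q-p)@v*1000)
E
```

```text
0.063 [0.59967832 0.05927829] [-0.4 -0.5 -0.6 -0.6 -0.8 -0.6 -0.6 -0.5 -0.7 -0.4 -0.7 -0.9]
[-0.1 -0.3 -0.2 -0.1 -0.2 -0.2 -0.2 -0.1 -0.3 -0.2 -0.2]
[0.59980335 0.05849663] [-0.4 -0.4 -1.  -1.  -0.7 -0.5 -0.6 -0.5 -0.7]
eye-post u,v mm 0.6100267728752877 -0.5044166957602945
eye-post u,v mm 0.6708377621389794 -0.22554711223434162
0.065 [0.60023896 0.05870113] [-0.5 -0.6 -0.7 -0.7 -0.9 -0.7 -0.7 -0.7 -0.8 -0.6 -0.8 -1. ]
[-0.2 -0.3 -0.3 -0.2 -0.2 -0.3 -0.2 -0.2 -0.3 -0.3 -0.2]
[0.59980335 0.05849663] [-0.4 -0.4 -1.  -1.  -0.7 -0.5 -0.6 -0.5 -0.7]
eye-post u,v mm 0.39727183984649966 0.27153285434239155
eye-post u,v mm 0.46126848790863 0.5474092095775344
```

{"name": "arm_command", "arguments": {"increments": "0 0 -0.001 0 255;0 0 -0.001 0 255;0 0 -0.001 0 255;0 0 -0.001 0 255;0 0 0 0 255"}}

```text
time: 11.0
tcp_pos: [0.6128, 0.0782, 0.1031]
tool_rot: [-0.937, -1.559, 1.561]
force: [-2.9, -4.9, -0.2]
opening: 0.0232
```

{"name": "arm_command", "arguments": {"increments": "0 0 -0.001 0 255;0 0 -0.001 0 255;0 0 -0.001 0 255;0 0 0 0 255"}}

```text
time: 11.33
tcp_pos: [0.6129, 0.0782, 0.1002]
tool_rot: [-0.937, -1.559, 1.561]
force: [-3.4, -5.0, -1.2]
opening: 0.0233
```

```bash
python3 snap.py wrist w11; python3 - <<'E'
from h import *
z=load('w11');crop(z['im'],300,400,170,245,8,'w11c.png')
E
```

```text
wrist 11.3333 [0.6129 0.0782 0.1002] [-3.37 -5.03 -1.17]
```

View pics/w11c.png

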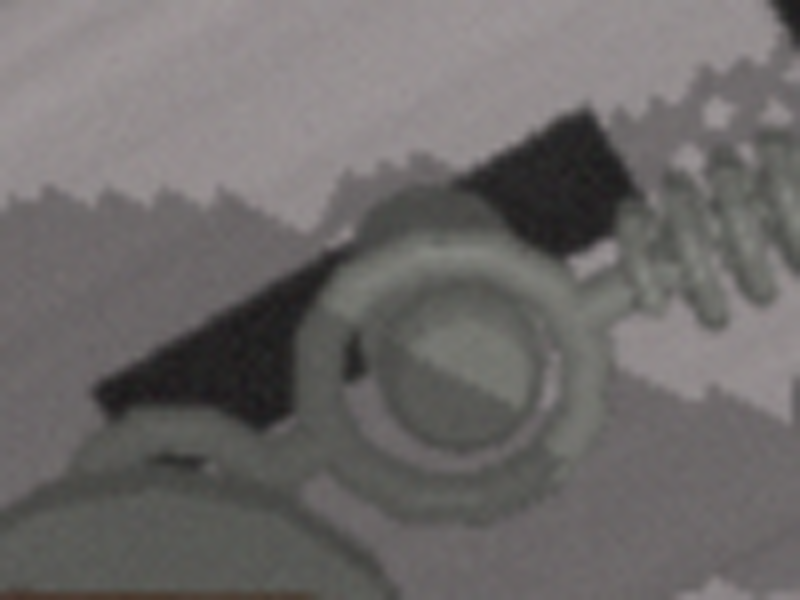

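{"name": "arm_command", "arguments": {"increments": "0 0 -0.001 0 255;0 0 -0.001 0 255;0 0 -0.001 0 255;0 0 0 0 255"}}

```text
time: 11.72
tcp_pos: [0.6129, 0.0782, 0.0972]
tool_rot: [-0.937, -1.559, 1.561]
force: [-3.4, -4.5, 0.1]
opening: 0.0234
```

{"name": "arm_command", "arguments": {"increments": "0 0 -0.001 0 255;0 0 -0.001 0 255;0 0 0 0 255"}}

```text
time: 11.97
tcp_pos: [0.613, 0.0782, 0.0952]
tool_rot: [-0.938, -1.559, 1.561]
force: [-2.1, -4.5, 0.1]
opening: 0.0234
```

```bash
python3 snap.py wrist w12; python3 - <<'E'
from h import *
z=load('w12');crop(z['im'],300,400,170,245,8,'w12c.png')
E
```

```text
wrist 11.9667 [0.613  0.0782 0.0952] [-2.06 -4.49  0.12]
```

View pics/w12c.png

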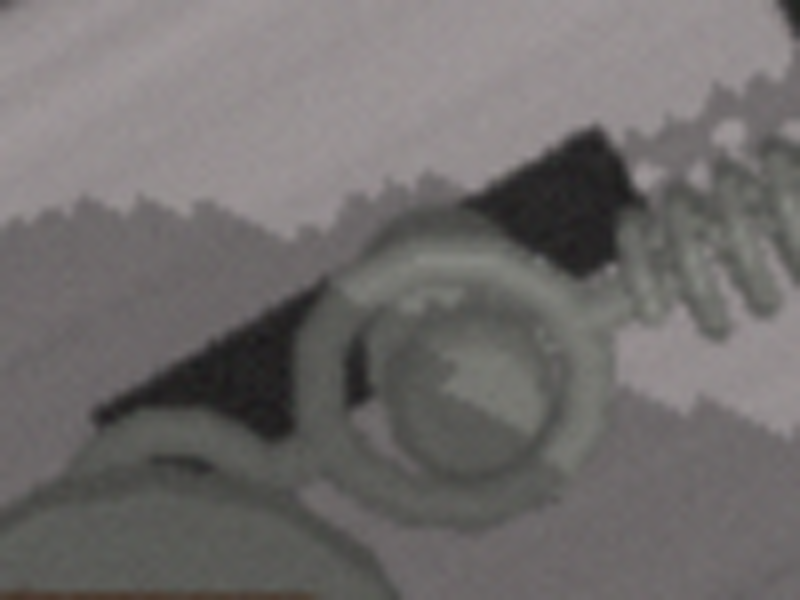

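{"name": "arm_command", "arguments": {"increments": "0 0 -0.001 0 255;0 0 -0.001 0 255;0 0 0 0 255"}}

```text
time: 12.27
tcp_pos: [0.6131, 0.0782, 0.0933]
tool_rot: [-0.938, -1.56, 1.561]
force: [-3.3, -4.9, 0.6]
opening: 0.0233
```

{"name": "arm_command", "arguments": {"increments": "0 0 -0.001 0 255;0 0 -0.001 0 255;0 0 0 0 255"}}

```text
time: 12.52
tcp_pos: [0.6131, 0.0782, 0.0913]
tool_rot: [-0.938, -1.56, 1.561]
force: [-3.1, -4.8, 1.2]
opening: 0.0234
```

```bash
python3 snap.py wrist w13; python3 - <<'E'
from h import *
z=load('w13');crop(z['im'],300,400,170,245,8,'w13c.png')
E
```

```text
wrist 12.5167 [0.6131 0.0782 0.0913] [-3.14 -4.78  1.17]
```

View pics/w13c.png

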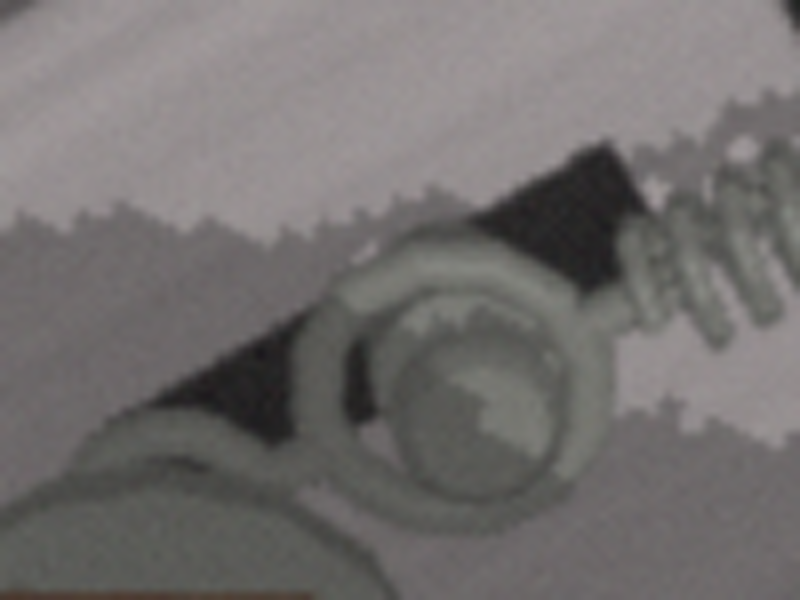

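{"name": "arm_command", "arguments": {"increments": "-0.0005 -0.0009 0 0 255;-0.0005 -0.0009 0 0 255;-0.0005 -0.0009 0 0 255;-0.0005 -0.0009 0 0 255;-0.0005 -0.0009 0 0 255;0 0 0 0 255"}}

```text
time: 13.07
tcp_pos: [0.6115, 0.0756, 0.0916]
tool_rot: [-0.938, -1.563, 1.558]
force: [0.2, -1.1, -2.0]
opening: 0.0233
```

{"name": "arm_command", "arguments": {"increments": "-0.0005 -0.0009 0 0 255;-0.0005 -0.0009 0 0 255;0 0 0 0 255"}}

```text
time: 13.32
tcp_pos: [0.6094, 0.0734, 0.0913]
tool_rot: [-0.936, -1.561, 1.559]
force: [-0.7, -0.4, -1.3]
opening: 0.023
```

```bash
python3 snap.py wrist w14; python3 - <<'E'
from h import *
z=load('w14');crop(z['im'],300,400,170,245,8,'w14c.png')
E
```

```text
wrist 13.3167 [0.6094 0.0734 0.0913] [-0.73 -0.38 -1.32]
```

View pics/w14c.png

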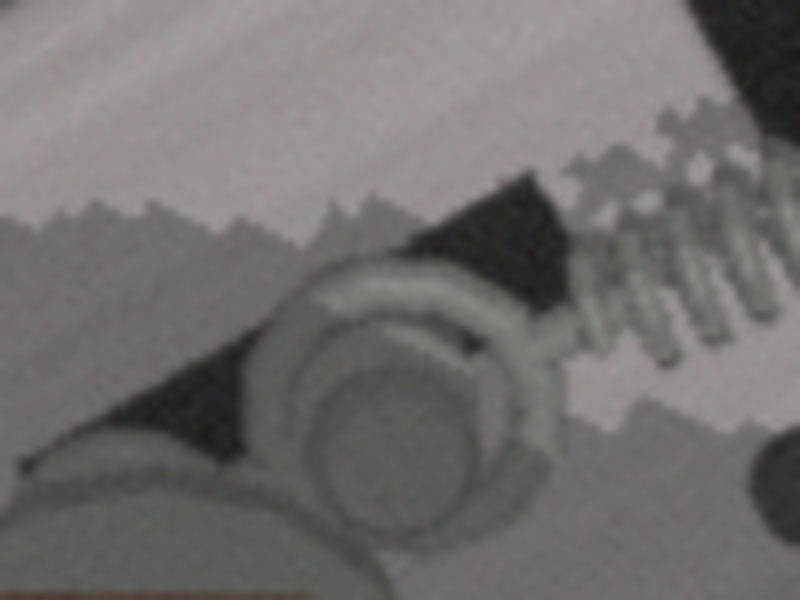

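The larger eye is hooked under the head: the head (about 395,450 in the crop) covers the ring wire. The horizontal force has dropped to zero, so I'll lift out.

{"name": "arm_command", "arguments": {"increments": "0 0 0.002 0 255;0 0 0.003 0 255;0 0 0.003 0 255;0 0 0.004 0 255;0 0 0 0 255"}}

```text
time: 13.78
tcp_pos: [0.6101, 0.0727, 0.1044]
tool_rot: [-0.938, -1.561, 1.559]
force: [0.2, -0.2, -1.2]
opening: 0.0231
```

{"name": "arm_command", "arguments": {"increments": "0 0 0.01 0 255;0 0 0.02 0 255;0 0 0.02 0 255;0 0 0.02 0 255;0 0 0 0 255;0 0 0 0 255"}}

```text
time: 14.28
tcp_pos: [0.6101, 0.0728, 0.1747]
tool_rot: [-0.939, -1.562, 1.559]
force: [0.1, 0.1, -2.1]
opening: 0.0229
```

```bash
python3 snap.py wrist w15; python3 - <<'E'
from h import *
z=load('w15');crop(z['im'],280,420,150,255,5.7,'w15c.png')
E
```

```text
wrist 14.2833 [0.6101 0.0728 0.1747] [ 0.12  0.1  -2.12]
```

View pics/w15c.png

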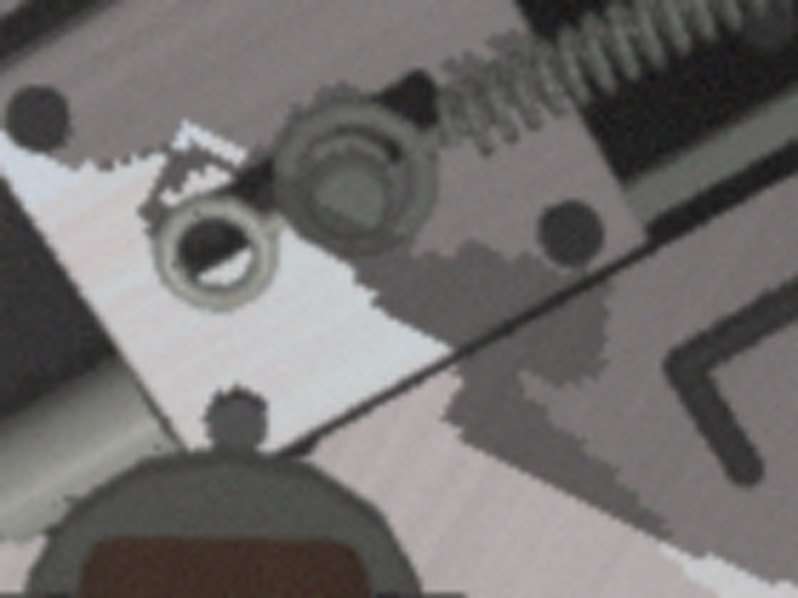

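{"name": "arm_command", "arguments": {"increments": "-0.0103 -0.0311 0 7 255;-0.0103 -0.0311 0 7 255;-0.0103 -0.0311 0 7 255;-0.0103 -0.0311 0 7 255;-0.0103 -0.0311 0 7 255;-0.0103 -0.0311 0 7 255;-0.0103 -0.0311 0 7 255;-0.0103 -0.0311 0 7 255;-0.0103 -0.0311 0 7 255;-0.0107 -0.0309 0 7 255;0 0 0 0 255;0 0 0 0 255;0 0 0 0 255"}}

```text
time: 15.42
tcp_pos: [0.5053, -0.2375, 0.1722]
tool_rot: [-0.151, 2.152, -2.148]
force: [-0.9, 0.3, -1.0]
opening: 0.0234
```

```bash
python3 snap.py wrist w16; python3 snap.py scene s16; python3 - <<'E'
from h import *
crop(load('s16')['im'],190,290,190,300,5,'s16c.png')
from workcell import arm
print(Ro.from_rotvec(arm.sense()['tool_rot']).as_matrix().round(3))
E
```

```text
wrist 15.4167 [ 0.5053 -0.2375  0.1722] [-0.87  0.25 -1.  ]
scene 15.4667 [ 0.5059 -0.2366  0.1724] [-0.09  0.63 -1.94]
[[-0.99  -0.001  0.141]
 [-0.141  0.002 -0.99 ]
 [ 0.001 -1.    -0.002]]
```

View pics/w16.png

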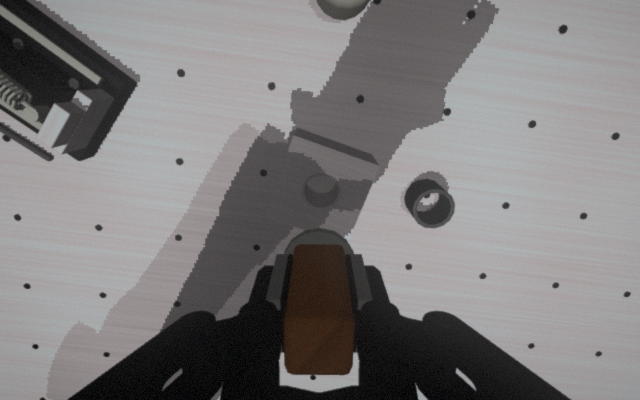

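View pics/s16c.png

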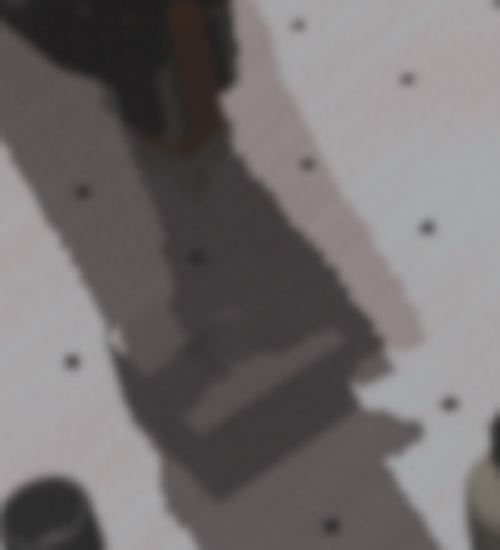

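```bash
python3 - <<'E'
from fit9 import *
z=load('w16');crop(z['im'],260,390,165,265,6,'w16c.png')
print('hole',onz(z,321,190,.045))
f=lambda p:p
g=[(288,252),(298,238),(320,229),(340,236),(350,250)]
for h in (.156,.158): print('guard',fit(z,f,g,h,.018))
P=cloud(z);q=P[256:300,300:340].reshape(-1,3);print('side',np.median(q,0));print('gtop',np.median(P[232:241,305:335].reshape(-1,3),0))
E
```

```text
hole [ 0.50515271 -0.23974318  0.045     ]
guard (array([ 0.50086294, -0.2392099 ]), array([-1. , -0.2,  1. ,  0.2, -1.3]))
guard (array([ 0.50165896, -0.23910783]), array([-1.1, -0.2,  1.1,  0.2, -1.4]))
side [ 0.51349351 -0.23709675  0.18959056]
gtop [ 0.51660433 -0.23665896  0.15710249]
```

View pics/w16c.png

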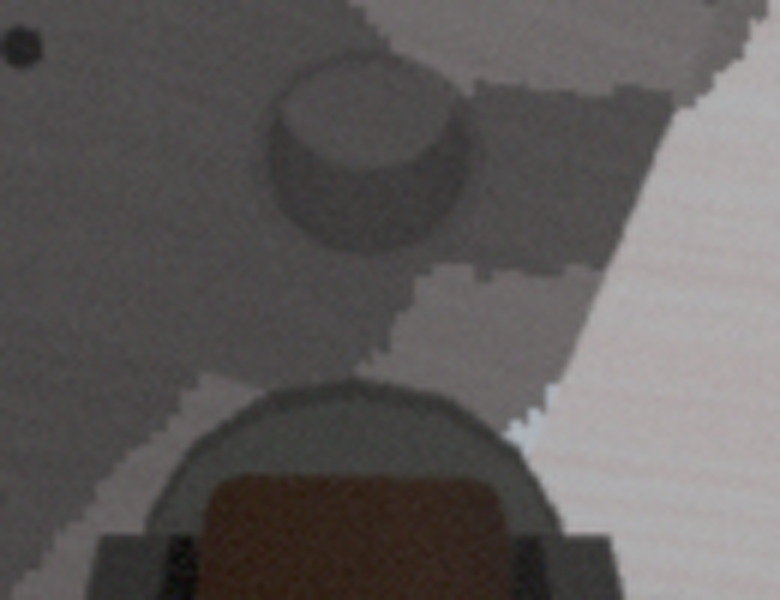

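{"name": "arm_command", "arguments": {"increments": "0.003 -0.0007 -0.02 0 255;0 0 -0.02 0 255;0 0 -0.02 0 255;0 0 -0.012 0 255;0 0 -0.008 0 255;0 0 -0.008 0 255;0 0 -0.008 0 255;0 0 0 0 255;0 0 0 0 255"}}

```text
time: 16.27
tcp_pos: [0.5091, -0.2385, 0.0773]
tool_rot: [-0.151, 2.149, -2.148]
force: [0.1, 0.3, -1.3]
opening: 0.0234
```

{"name": "arm_command", "arguments": {"increments": "0 0 -0.004 0 255;0 0 -0.003 0 255;0 0 -0.001 0 255;0 0 0 0 255"}}

```text
time: 16.6
tcp_pos: [0.5089, -0.2388, 0.0692]
tool_rot: [-0.151, 2.149, -2.149]
force: [-0.4, -1.4, -2.6]
opening: 0.023
```

```bash
python3 snap.py wrist w17; python3 - <<'E'
from h import *
z=load('w17');P=cloud(z);print('gtop',np.median(P[232:241,305:335].reshape(-1,3),0))
E
```

```text
wrist 16.6 [ 0.5089 -0.2388  0.0692] [-0.36 -1.42 -2.56]
gtop [ 0.52008449 -0.23811322  0.05411525]
```

View pics/w17.png

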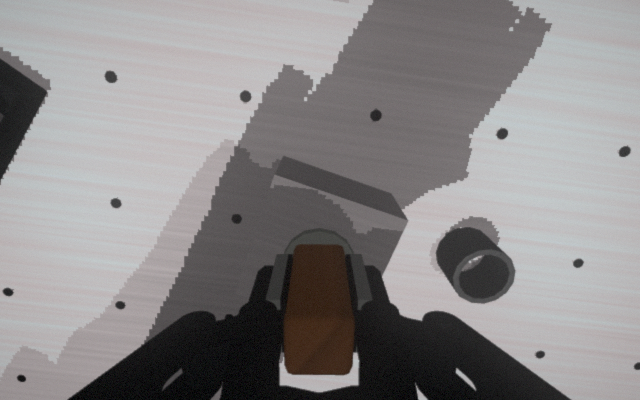

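{"name": "arm_command", "arguments": {"increments": "0 0 -0.001 0 255;0 0 -0.001 0 255;0 0 -0.001 0 255;0 0 0 0 255"}}

```text
time: 16.98
tcp_pos: [0.5089, -0.2387, 0.0662]
tool_rot: [-0.151, 2.149, -2.149]
force: [-0.2, -1.1, -1.4]
opening: 0.0234
```

{"name": "arm_command", "arguments": {"increments": "0 0 -0.001 0 255;0 0 0 0 255"}}

```text
time: 17.15
tcp_pos: [0.5089, -0.2387, 0.0652]
tool_rot: [-0.151, 2.149, -2.149]
force: [0.6, 0.5, -1.8]
opening: 0.0232
```

{"name": "arm_command", "arguments": {"increments": "0 0 -0.0007 0 255;0 0 0 0 255"}}

```text
time: 17.32
tcp_pos: [0.509, -0.2388, 0.0649]
tool_rot: [-0.151, 2.149, -2.149]
force: [-0.7, 0.1, 0.9]
opening: 0.0233
```

{"name": "arm_command", "arguments": {"increments": "0 0 -0.0007 0 255;0 0 0 0 255"}}

```text
time: 17.48
tcp_pos: [0.509, -0.2388, 0.0648]
tool_rot: [-0.15, 2.148, -2.149]
force: [-2.0, 1.1, 7.9]
opening: 0.0231
```

{"name": "arm_command", "arguments": {"increments": "0 0 0 0 120;0 0 0 0 0;0 0 0 0 0;0 0 0 0 0;0 0 0 0 0;0 0 0 0 0;0 0 0 0 0"}}

```text
time: 18.07
tcp_pos: [0.509, -0.2387, 0.0638]
tool_rot: [-0.151, 2.149, -2.149]
force: [-0.2, -0.4, -0.5]
opening: 0.0853
```

{"name": "arm_command", "arguments": {"increments": "0 0 0.015 0 0;0 0 0.03 0 0;0 0 0.03 0 0;0 0 0.03 0 0;0 0 0.03 0 0;0 0 0 0 0;0 0 0 0 0"}}

```text
time: 18.65
tcp_pos: [0.5101, -0.2393, 0.2007]
tool_rot: [-0.147, 2.145, -2.149]
force: [0.6, 0.2, -0.4]
opening: 0.0855
```

```bash
python3 snap.py wrist w18;python3 snap.py scene s18;  python3 - <<'E'
from h import *
crop(load('s18')['im'],180,400,165,300,3.5,'s18c.png')
z=load('w18');P=cloud(z);m=np.zeros((400,640),bool);m[150:330,230:420]=1
q=P[m&(P[...,2]>.1)&(P[...,2]<.116)];print('handle',len(q),np.median(q[:,2]),cv2.minAreaRect((q[:,:2]*1000).astype(np.float32)))
C=q.mean(0);_,_,vt=np.linalg.svd(q-C);print('n',vt[2])
q=P[m&(P[...,2]>.04)&(P[...,2]<.047)];print('top',len(q),np.median(q[:,2]),cv2.minAreaRect((q[:,:2]*1000).astype(np.float32)))
E
```

```text
wrist 18.65 [ 0.5101 -0.2393  0.2007] [ 0.61  0.19 -0.39]
scene 18.7 [ 0.509  -0.2387  0.1992] [-0.59 -0.37  0.16]
handle 1152 0.10846659875189163 ((505.8283996582031, -239.85113525390625), (23.777135848999023, 23.430919647216797), 7.44295597076416)
n [0.10352849 0.00892793 0.99458642]
top 3994 0.044812659661653806 ((503.5750732421875, -239.94158935546875), (69.86978912353516, 70.54656982421875), 78.25224304199219)
```

View pics/w18.png

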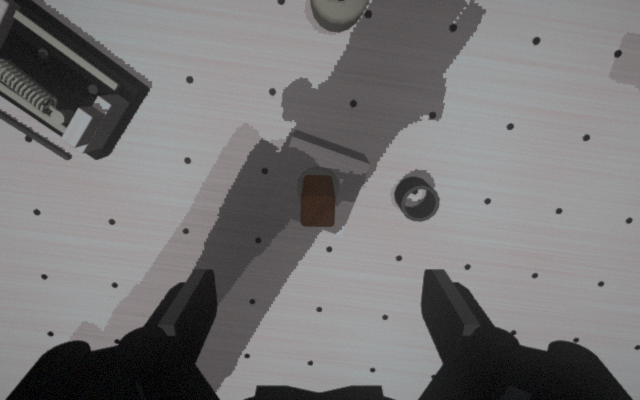

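View pics/s18c.png

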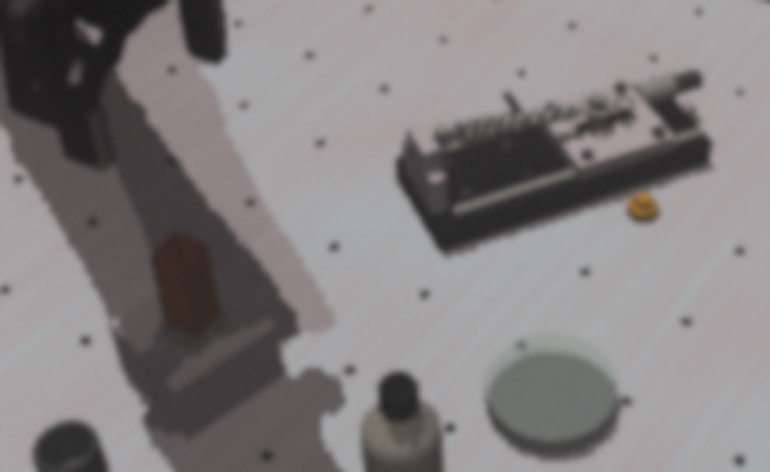

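```bash
python3 snap.py top t19;  python3 - <<'E'
from h import *
crop(load('t19')['im'],255,375,145,230,6,'t19c.png')
z=load('w18');P=cloud(z)
q=P[207:222,306:331].reshape(-1,3);q=q[abs(q[:,2]-.1085)<.003];print(len(q));_,_,vt=np.linalg.svd(q-q.mean(0));print('top n',vt[2])
q=P[183:198,309:329].reshape(-1,3);print(q[:,2].min(),q[:,2].max());_,_,vt=np.linalg.svd(q-q.mean(0));print('side n',vt[2])
E
```

```text
top 18.75 [ 0.5084 -0.2384  0.1982] [ 0.28  0.02 -0.39]
374
top n [-0.01221719 -0.00103993  0.99992483]
0.07692556802987656 0.34342284965197367
side n [-0.97223292 -0.12352232  0.1987596 ]
```

View pics/t19c.png

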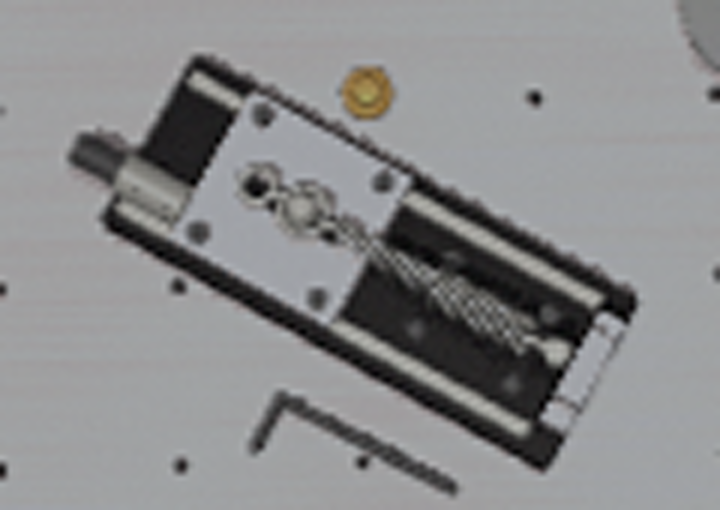

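The spring is stretched and caught on the post, the nut and hex key haven't moved, and the puller is upright (top face tilt about 0.012 rad). Handing in.

```bash
python3 -c "
from workcell import order
print(order.sign_off())"
```

```text
the job is handed in; nothing more can be done
None
```

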